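Build a crosswise drying rack and stand the fresh cups on it

ROBOT

A 6-joint arm with a two-finger parallel gripper is mounted at the origin on the work surface; the furniture and walls round the work are solid. World frame = base frame: x ahead of the robot, y to its left, z up, the work surface at z = 0. Lengths are in m, angles in rad, forces in N, time in s.
With the tool pointing down it reaches from about 0.375 to 0.75 m from the base axis. Payload 9 kg.
Tool frame: the origin (TCP) lies between the finger pads; the fingertips stand 19 mm ahead of it and the grasp point (between the pads) is the TCP; z points along the fingers, y is the line along which they close (so a half turn about z gives the same grasp; the last joint's range is limited). The gripper opens to 85 mm and grips with 20 to 120 N. Pads are 22 mm wide; open, the fingers measure 114 mm over their backs; the gripper's body (76 mm by 85 mm) begins 54 mm behind the grasp point. The pads swing forward as they close: fully open they stand 13 mm farther back than shut.
Start: joints at [1.07, 0.104, 0.097, 1.564, 0, 1.353], TCP at [0.167, 0.576, 0.25] pointing down, gripper open.
Joint ranges: [-2.99, 2.99], [-0.84, 1.86], [-1.1, 1.16], [-1.84, 2.11], [-1.51, 1.56], [-3.14, 3.14]. Speed limits (rad/s): [2.22, 2.22, 2.57, 3.14, 3.14, 3.14].

INTERFACE

Orientations are given as a unit quaternion [x, y, z, w].
In Python, from plant import r gives the robot as it stands.
- The arm moves only by the tool arm_command, never from a script. Its argument "increments" is a list of rows, each a list of 3 entries, a list of its own where there are three numbers: the finger opening in mm, from 0 to 85.4, then the shift along the tool's x, y, z in units of 40 mm (1.0 is 40 mm), then the turn, a rotation vector about the tool's x, y, z in units of 6 degrees (1.0 is 6 degrees). A call has 1 to 10 rows; each row shifts and turns the commanded pose from where the row before left it, along the tool's axes as they then stand; what a row does not reach is not made up. A row lasts 1/10 s, in which the tool goes at most 50 mm and 8.59 degrees, less where a joint would pass 70% of its speed; a pose out of reach is approached as far as the arm can. A call is refused whole if a number of a shift passes 1 or a number of a turn 1, either way. A call with a gripper value outside its range is refused whole. The fingers move at their own pace and stop on an object; "newtons" is the grip in N (left out, the last holds). Time passes only in rows, so rows that do not move let the fingers close. It gives the time, the measured TCP pose, the force, the opening and the grip force at its end, in the units of the state.
- r.get_obs(): the state, without advancing time (a new reading comes with each control period).
- r.snapshot(name): name is "side" or "top" or "wrist"; returns a dict with "frame" (480x640x3 uint8, blue, green, red), "camera_matrix" (3x3 intrinsics, pixels), "rvec" (rotation vector, rad) and "tvec" (3), from world to camera coordinates, as OpenCV has them; the wrist camera has in their place "hand_eye" (4x4, takes a point from camera to tool coordinates, whose origin is the TCP and whose axes are the flange's). Camera axes: x right, y down, z forward; pixel columns grow to the right and rows downward; lengths in m; the calibration is good to about 2 mm. A picture is of the moment at which its call begins: read the wrist's pose just before it. There is no depth.
- r.close_job(): hands the job in; it is judged then, once.
The state is a dict: "clock": time; "joint_positions": joint angles; "joint_velocities": joint speeds; "tau": joint torques, N m; "eef_pos": TCP position; "orientation": TCP orientation; "contact_force": force on the tool from outside, world axes, zero at the start; "wrist_torque": the same for the moment, N m; "finger_gap": finger opening in m; "gripper_force": force on a finger pad.
Only numpy, scipy, OpenCV 4.12 (cv2) and the standard library are available. Lean on these libraries where they do the work, as an engineer would, in place of code of your own. Each camera call takes 0.05 s, during which the arm holds its last target. There are 200 camera calls.

TASK

Build a little drying rack on the square grey bat: lay the two shorter wooden slats on it, parallel and well apart (about 15 cm between their centre lines), then the two longer slats crosswise on top of both, side by side with a gap of about 2 cm between them. Then stand every one of the small reddish-brown clay cups without handles (two or three) upright on the rack, each bridging the gap so that it rests on both longer slats and none touches another. Never tip a cup over, and leave the white jar with the black cap where it is.

Things in the scene. Friction and masses are not known exactly. Their poses are not given: they have to be found in the camera images.
- bat: square grey plastic throwing bat (a flat board), fixed on the bench, 215 x 215 x 15 mm, two small dark pin holes. Origin at the centre of its underside, x and y along its sides; its flat top is 15 mm above the origin
- short_a: the first of the two shorter pale wooden slats: flat, 54 x 190 x 14 mm, 80 g. The four slats start as one pile, flat and nearly parallel, longer two below (a below b), shorter two above (b on top). Origin at the centre of its underside, y along its length, x across, z up
- short_b: the second of the two shorter pale wooden slats: flat, 54 x 190 x 14 mm, 80 g. The four slats start as one pile, flat and nearly parallel, longer two below (a below b), shorter two above (b on top). Origin at the centre of its underside, y along its length, x across, z up
- long_a: the first of the two longer pale wooden slats: flat, 54 x 280 x 14 mm, 80 g, at the bottom of the pile of four at the start. Origin at the centre of its underside, y along its length, x across, z up
- long_b: the second of the two longer pale wooden slats: flat, 54 x 280 x 14 mm, 80 g, at the bottom of the pile of four at the start. Origin at the centre of its underside, y along its length, x across, z up
- cup_a: small reddish-brown unfired clay cup without handle, open at the top, 54 mm across its straight wall (50 mm at the foot), 62 mm tall, wall 4 mm, floor 10 mm, 120 g; stands upright at the start. Origin at the centre of its underside, z up through the mouth. It may be absent (None)
- cup_b: small reddish-brown unfired clay cup without handle, open at the top, 54 mm across its straight wall (50 mm at the foot), 62 mm tall, wall 4 mm, floor 10 mm, 120 g; stands upright at the start. Origin at the centre of its underside, z up through the mouth. It may be absent (None)
- cup_c: small reddish-brown unfired clay cup without handle, open at the top, 54 mm across its straight wall (50 mm at the foot), 62 mm tall, wall 4 mm, floor 10 mm, 120 g; stands upright at the start. Origin at the centre of its underside, z up through the mouth. It may be absent (None)
- tool_crock: brown crock, fixed, 98 mm across, 108 mm tall, with brushes and tools standing in it that reach about 200 mm high and lean out to 60 mm from its axis; keep clear of it. Origin at the centre of its underside
- wheel_edge (a point): fixed point on the far (+x) rim of the grey turntable on the left, whose disc is 224 mm across and 94 mm high; its axis lies 112 mm to -x of this point; a brown mug with a handle stands on it; keep clear of it
- chest_edge (a point): fixed point in the middle of the far (+x) edge of the top of the wooden tool chest; from it the chest, 170 mm tall, reaches 105 mm to +y and to -y (a drawer stands open 2 cm more to -y) and 290 mm back to -x; keep clear of it
- jar: white jar with a black cap, 66 mm across, 94 mm high, a bystander; origin at the centre of its underside

How it is judged:
On the way, in this order (a step that is already met when the one before it is completed fails the run):
1. both shorter slats lie flat on the bat, parallel and well apart (contact force between each of short_a, short_b and bat above 0.03 N and height (world z) of short_a between 0.009 and 0.021 m and angle between each of short_a, short_b's own z axis and vertical below 0.05 rad and height (world z) of short_b between 0.009 and 0.021 m and angle between the y axis of short_a and the y axis of short_b, either way round below 0.2 rad and (x of short_a in the frame of short_b between 0.08 and 0.19 m or x of short_a in the frame of short_b between -0.19 and -0.08 m) and y of short_a in the frame of short_b between -0.06 and 0.06 m), for 0.2 s.
2. both longer slats lie across the shorter two, side by side with a gap (all of step 1 and height (world z) of long_a between 0.023 and 0.035 m and angle between each of long_a, long_b's own z axis and vertical below 0.06 rad and contact force between each of long_a, long_b and short_a above 0.02 N and contact force between each of long_a, long_b and short_b above 0.02 N and angle between the y axis of each of long_a, long_b and the x axis of short_a, either way round below 0.2 rad and angle between the y axis of each of long_a, long_b and the x axis of short_b, either way round below 0.2 rad and height (world z) of long_b between 0.023 and 0.035 m and angle between the y axis of long_a and the y axis of long_b, either way round below 0.2 rad and (x of long_a in the frame of long_b between 0.059 and 0.1 m or x of long_a in the frame of long_b between -0.1 and -0.059 m) and y of long_a in the frame of long_b between -0.06 and 0.06 m), for 0.2 s.
At the end, for the whole second after the job is handed in: short slats flat on the bat, parallel, 80-190 mm apart (centre lines); long ones crosswise on both, 59-100 mm apart; angles within 0.2 rad, lengthwise shift under 60 mm; every present cup upright (0.1 rad), at rest on both long slats, cup centres over 56 mm apart (all of step 2 and contact force between each of cup_a, cup_b, cup_c and long_a above 0.03 N and contact force between each of cup_a, cup_b, cup_c and long_b above 0.03 N and height (world z) of cup_a between 0.036 and 0.05 m and angle between each of cup_a, cup_b, cup_c's own z axis and vertical below 0.1 rad and linear speed of each of cup_a, cup_b, cup_c below 0.03 m/s and height (world z) of cup_b between 0.036 and 0.05 m and height (world z) of cup_c between 0.036 and 0.05 m and horizontal distance between each of cup_b, cup_c and cup_a above 0.056 m and horizontal distance between cup_c and cup_b above 0.056 m); the robot touches nothing.
It fails at once if a cup is tipped over (angle between any of cup_a, cup_b, cup_c's own z axis and vertical above 0.7 rad).
It fails at once if the white jar is pushed more than 40 mm from its place (distance of jar from where it was at the start of the episode above 0.04 m).
Of cup_a, cup_b, cup_c only 2 to 3 are there at a start; the rules pass over those that are not, and their reading is None.
At some moment in a run one of cup_a, cup_b, cup_c may be knocked a few centimetres aside while the robot is not near it.
It also fails if it takes over 210 s, if anything falls off the work surface, if the arm or the gripper's body presses on something with over 40 N, if the wrist force passes 120 N, or if a joint passes its speed limit or range.

## Working session

There is one attempt and no reset: what is moved stays moved. The work goes in short steps, Python scripts to look and compute and a tool call to move; the robot and the scene stay as the last step left them, time stands still between calls to the robot, and variables do not carry over. Pictures are saved under pics/ and viewed, at most 14 in all, crops included, and the job is handed in when it is done.

Besides the shell and the picture viewer there is one more tool, called after ">>>" as a command line: name --argument value ..., lists and objects as JSON in quotes. arm_command: Moves the arm, as the interface text tells. Its arguments: {"type":"object","properties":{"increments":{"type":"array","items":{"type":"array"}},"newtons":{"type":"number"}},"required":["increments"]}

```bash
mkdir -p pics
cat > h.py <<'E'
import numpy as np, cv2
from scipy.spatial.transform import Rotation as R
from plant import r
def snap(n,f):
    o=r.get_obs(); s=r.snapshot(n); cv2.imwrite(f'pics/{f}.png',s['frame'])
    K=np.array(s['camera_matrix'])
    if n=='wrist':
        T=np.eye(4);T[:3,:3]=R.from_quat(o['orientation']).as_matrix();T[:3,3]=o['eef_pos']
        C=T@np.array(s['hand_eye'])
    else:
        M=np.eye(4);M[:3,:3]=cv2.Rodrigues(np.array(s['rvec'],float))[0];M[:3,3]=np.ravel(s['tvec']);C=np.linalg.inv(M)
    np.savez(f'pics/{f}.npz',K=K,C=C); return s['frame']
def ray(f,uv):
    d=np.load(f'pics/{f}.npz');v=np.linalg.inv(d['K'])@[uv[0],uv[1],1];return d['C'][:3,3],d['C'][:3,:3]@v
def onz(f,uv,z):
    c,v=ray(f,uv);return (c+v*(z-c[2])/v[2]).round(4)
def tri(f1,p1,f2,p2):
    a,u=ray(f1,p1);b,v=ray(f2,p2);s=np.linalg.lstsq(np.c_[u,-v],b-a,rcond=None)[0]
    P,Q=a+s[0]*u,b+s[1]*v;return ((P+Q)/2).round(4),np.linalg.norm(P-Q).round(4)
def proj(f,P):
    d=np.load(f'pics/{f}.npz');p=np.linalg.inv(d['C'])@np.r_[P,1];q=d['K']@p[:3];return (q[:2]/q[2]).round(1)
E
python3 -c "
from h import *
snap('top','top0');snap('side','side0');o=r.get_obs();print(o)"
```

```text
{'clock': 0.1, 'joint_positions': array([ 1.07028060e+00,  1.04614350e-01,  9.65541378e-02,  1.56389652e+00,
       -9.41216694e-06,  1.35309963e+00]), 'joint_velocities': array([-0.00039086, -0.00070284,  0.00079744, -0.00236655, -0.00058332,
        0.0012047 ]), 'tau': array([ 5.69404554e-03, -5.58202529e+01,  5.04723608e+01,  1.28686146e-02,
       -2.79973601e-04, -2.68227092e-05]), 'eef_pos': array([0.1672964 , 0.57592201, 0.24961875]), 'orientation': array([ 1.40938674e-01,  9.90018158e-01, -5.44845631e-04, -1.99498932e-04]), 'contact_force': array([0.33302808, 0.2883852 , 0.532841  ]), 'wrist_torque': array([ 0.02439353, -0.04433121,  0.03236554]), 'gripper_force': 0.0, 'finger_gap': 0.08528174303978676}
```

View pics/top0.png

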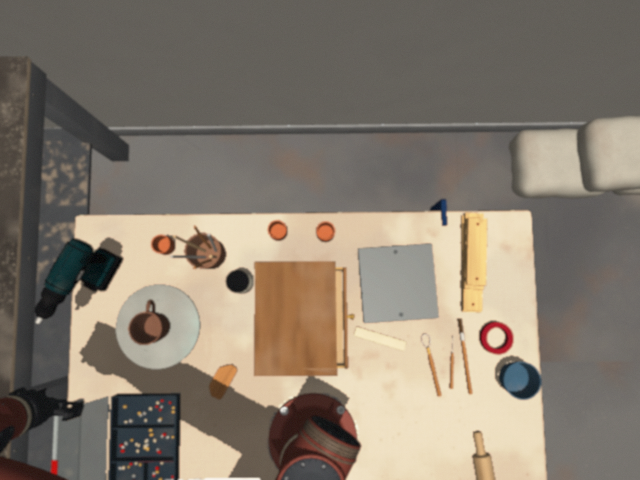

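View pics/side0.png

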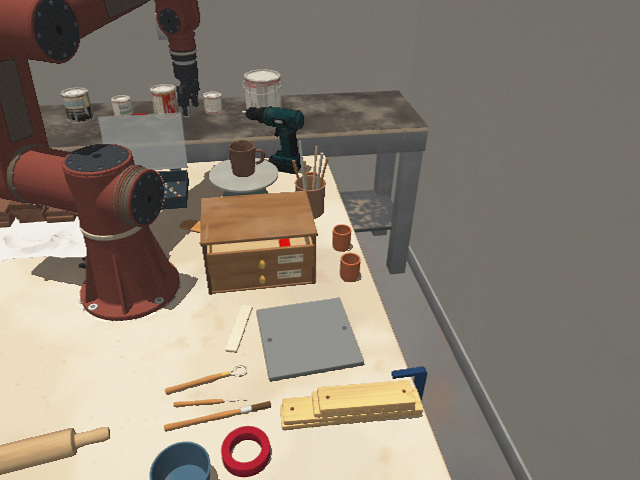

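The top view shows the bat at (398,283), the slat pile at (474,262) and cups at (163,244), (278,231) and (325,232). The crock is at (205,250), the jar at (239,280) and the chest at (300,318). The side view shows the pile at (350,402) and two of the cups at (342,237) and (350,266). Next I'll enlarge both.

```bash
python3 -c "
from h import *
a=cv2.imread('pics/top0.png');b=cv2.imread('pics/side0.png')
A=cv2.resize(a[205:345,340:500],None,fx=4,fy=4,interpolation=cv2.INTER_CUBIC)
cv2.imwrite('pics/tc.png',A)
B=cv2.resize(b[290:440,245:445],None,fx=4,fy=4,interpolation=cv2.INTER_CUBIC)
cv2.imwrite('pics/sc.png',B)
for p in [(163,244),(278,231),(325,232)]: print(onz('top0',p,.062))
for p in [(205,250),(239,280)]: print(onz('top0',p,.1))
print(np.load('pics/top0.npz')['C'][:3],np.load('pics/side0.npz')['C'][:3,3])
print(onz('top0',(75,215),0),onz('top0',(531,212),0))
print(tri('top0',(278,231),'side0',(342,229)),tri('top0',(325,232),'side0',(350,258)))
"
```

```text
[0.5431 0.4087 0.062 ]
[0.5756 0.089  0.062 ]
[ 0.5712 -0.0421  0.062 ]
[0.5209 0.283  0.1   ]
[0.4389 0.1909 0.1   ]
[[-0.0129415  -0.99436231  0.10524313  0.38620534]
 [-0.99990586  0.01238952 -0.00589685 -0.02022913]
 [ 0.00455969 -0.10530954 -0.99442904  1.39488941]] [ 0.29753292 -1.07683558  0.90170399]
[0.639  0.6875 0.    ] [ 0.6317 -0.6496  0.    ]
(array([0.5777, 0.0883, 0.0665]), np.float64(0.0055)) (array([ 0.573 , -0.0424,  0.0633]), np.float64(0.004))
```

View pics/tc.png

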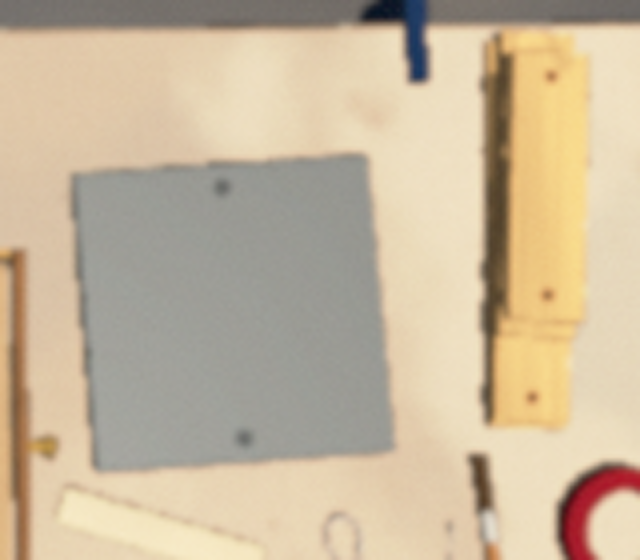

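View pics/sc.png

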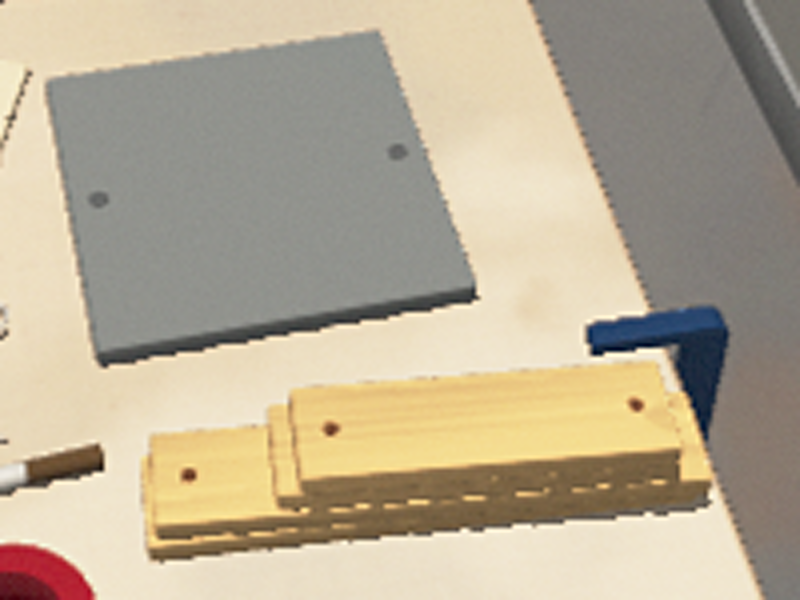

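The bat corners in the top crop are (75,174), (364,154), (393,450) and (96,468). Short_b's top corners are (512,57), (588,57), (582,322) and (505,318). Long_b's near end has corners (492,422) and (570,425).

```bash
python3 -c "
from h import *
t=lambda p:((p[0]+.5)/4-.5+340,(p[1]+.5)/4-.5+205)
s=lambda p:((p[0]+.5)/4-.5+245,(p[1]+.5)/4-.5+290)
B=[onz('top0',t(p),.015) for p in [(75,174),(364,154),(393,450),(96,468)]];print('bat',B,np.mean(B,0))
B=[onz('side0',s(p),.015) for p in [(48,78),(378,31),(474,290),(100,355)]];print('bat',B,np.mean(B,0))
S=[onz('top0',t(p),.056) for p in [(512,57),(588,57),(582,322),(505,318)]];print('sb',S,np.mean(S,0))
print('holes sb',tri('top0',t((551,76)),'side0',s((636,404))),tri('top0',t((547,295)),'side0',s((331,428))))
print('lb',tri('top0',t((532,397)),'side0',s((189,474))))
print('bath',tri('top0',t((222,187)),'side0',s((398,152))),tri('top0',t((244,438)),'side0',s((98,199))))
print(onz('top0',t((492,422)),.028),onz('top0',t((570,425)),.028))
"
```

```text
bat [array([ 0.5297, -0.1383,  0.015 ]), array([ 0.5416, -0.3472,  0.015 ]), array([ 0.3299, -0.36  ,  0.015 ]), array([ 0.32  , -0.1488,  0.015 ])] [ 0.4303   -0.248575  0.015   ]
bat [array([ 0.3172, -0.1487,  0.015 ]), array([ 0.528 , -0.1376,  0.015 ]), array([ 0.5384, -0.3528,  0.015 ]), array([ 0.3294, -0.3648,  0.015 ])] [ 0.42825  -0.250975  0.015   ]
sb [array([ 0.6044, -0.4443,  0.056 ]), array([ 0.6037, -0.4979,  0.056 ]), array([ 0.4178, -0.4846,  0.056 ]), array([ 0.4212, -0.4312,  0.056 ])] [ 0.511775 -0.4645    0.056   ]
holes sb (array([ 0.5902, -0.4708,  0.0569]), np.float64(0.0003)) (array([ 0.4365, -0.4608,  0.0569]), np.float64(0.0005))
lb (array([ 0.366 , -0.4561,  0.0289]), np.float64(0.0003))
bath (array([ 0.5186, -0.2439,  0.0155]), np.float64(0.0005)) (array([ 0.3391, -0.2542,  0.0159]), np.float64(0.0012))
[ 0.349  -0.4273  0.028 ] [ 0.3462 -0.4823  0.028 ]
```

```bash
cat >> h.py <<'E'
def plan(*wps):
    """wps: (x,y,z) or (x,y,z,yaw_deg of tool y); turn first, then shift"""
    o=r.get_obs();p=np.array(o['eef_pos']);M=R.from_quat(o['orientation'])
    print('t',round(o['clock'],1),'pos',p.round(4),'yawy',np.degrees(np.arctan2(*M.as_matrix()[[1,0],1])).round(2),'gap',round(o['finger_gap']*1e3,1),'F',np.round(o['contact_force'],1),'j6',o['joint_positions'][5].round(2))
    for w in wps:
        if len(w)>3:
            a=np.radians(w[3]);y=np.array([np.cos(a),np.sin(a),0]);z=np.array([0,0,-1.])
            N=R.from_matrix(np.c_[np.cross(y,z),y,z]);v=np.degrees((M.inv()*N).as_rotvec())/6;n=max(1,int(np.ceil(abs(v).max())));print(' turn',n,'x',(v/n).round(3));M=N
        d=M.inv().apply(np.array(w[:3])-p)/.04;n=max(1,int(np.ceil(max(abs(d).max(),np.linalg.norm(d)/1.2))));print(' shift',n,'x',(d/n).round(3));p=np.array(w[:3])
E
python3 -c "
from h import *
print(onz('top0',(295,262),.17),onz('top0',(347,320),.15),onz('top0',(158,326),.094),onz('top0',(325,262),.17))
plan((.40,.25,.30),(.50,-.40,.22,86.3))"
```

```text
[0.48   0.0372 0.17  ] [ 0.3312 -0.0937  0.15  ] [0.3195 0.407  0.094 ] [ 0.4791 -0.0392  0.17  ]
t 0.1 pos [0.1673 0.5759 0.2496] yawy 73.8 gap 85.3 F [0.3 0.3 0.5] j6 1.35
 shift 9 x [-0.873 -0.689 -0.139]
 turn 3 x [-0.004 -0.001 -0.695]
 shift 17 x [-0.208 -0.944  0.118]
```

>>> arm_command --increments '[[85,[-0.87,-0.69,-0.14],[0,0,0]],[85,[-0.87,-0.69,-0.14],[0,0,0]],[85,[-0.87,-0.69,-0.14],[0,0,0]],[85,[-0.87,-0.69,-0.14],[0,0,0]],[85,[-0.87,-0.69,-0.14],[0,0,0]],[85,[-0.87,-0.69,-0.14],[0,0,0]],[85,[-0.87,-0.69,-0.14],[0,0,0]],[85,[-0.87,-0.69,-0.14],[0,0,0]],[85,[-0.87,-0.69,-0.14],[0,0,0]]]'

```text
clock: 1.0
eef_pos: [0.3995, 0.2486, 0.3007]
orientation: [0.141, 0.99, 0.0, -0.0]
contact_force: [0.6, 0.4, -0.9]
finger_gap: 0.0848
gripper_force: 0.0
```

>>> arm_command --increments '[[85,[0,0,0],[0,0,-0.7]],[85,[0,0,0],[0,0,-0.7]],[85,[0,0,0],[0,0,-0.7]],[85,[-0.21,-0.94,0.12],[0,0,0]],[85,[-0.21,-0.94,0.12],[0,0,0]],[85,[-0.21,-0.94,0.12],[0,0,0]],[85,[-0.21,-0.94,0.12],[0,0,0]],[85,[-0.21,-0.94,0.12],[0,0,0]],[85,[-0.21,-0.94,0.12],[0,0,0]],[85,[-0.21,-0.94,0.12],[0,0,0]]]'

```text
clock: 2.0
eef_pos: [0.4409, -0.0177, 0.2667]
orientation: [0.031, 1.0, 0.0, -0.0]
contact_force: [0.3, 1.0, 0.3]
finger_gap: 0.0853
gripper_force: 0.0
```

>>> arm_command --increments '[[75,[-0.21,-0.94,0.12],[0,0,0]],[75,[-0.21,-0.94,0.12],[0,0,0]],[75,[-0.21,-0.94,0.12],[0,0,0]],[75,[-0.21,-0.94,0.12],[0,0,0]],[75,[-0.21,-0.94,0.12],[0,0,0]],[75,[-0.21,-0.94,0.12],[0,0,0]],[75,[-0.21,-0.94,0.12],[0,0,0]],[75,[-0.21,-0.94,0.12],[0,0,0]],[75,[-0.21,-0.94,0.12],[0,0,0]],[75,[-0.21,-0.94,0.12],[0,0,0]]]'

```text
clock: 3.0
eef_pos: [0.5011, -0.3981, 0.2183]
orientation: [0.032, 1.0, 0.0, -0.0]
contact_force: [0.7, 0.2, 1.5]
finger_gap: 0.0748
gripper_force: 0.0
```

```bash
python3 -c "
from h import *
snap('wrist','w1');plan((.5134,-.4658,.12,86.3),(.5134,-.4658,.064))"
```

```text
t 3.0 pos [ 0.5005 -0.4029  0.2154] yawy 86.21 gap 75.0 F [-4.4 -1.6 -1.7] j6 -0.81
 turn 1 x [ 0.003 -0.018 -0.015]
 shift 3 x [-0.141 -0.516  0.795]
 shift 2 x [0.  0.  0.7]
```

View pics/w1.png

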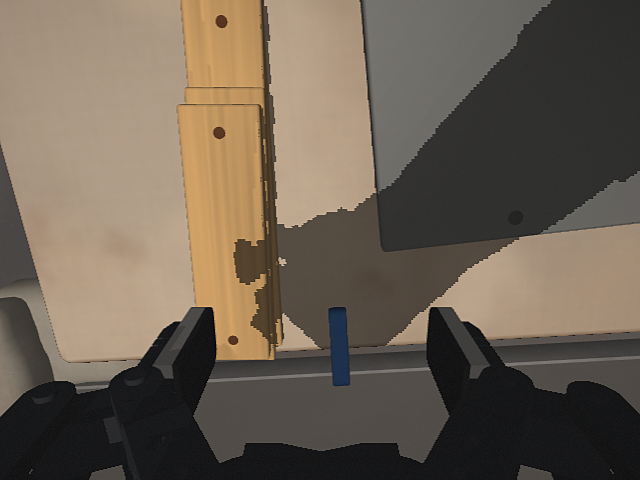

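The wrist view shows short_b's holes at (219,133) and (233,340), long_b's hole at (221,21), and the bat pin hole at (515,217). I'll check these against the earlier estimate.

```bash
python3 -c "
from h import *
print(onz('w1',(219,133),.056),onz('w1',(233,340),.056),onz('w1',(221,21),.028),onz('w1',(515,217),.015))
print(proj('w1',(.5005,-.4029,.2154)))
print(onz('w1',(282,345),.042),onz('w1',(185,87),.042))
print(tri('top0',((547.5)/4-.5+340,295.5/4-.5+205),'w1',(219,133)))"
```

```text
[ 0.4386 -0.4623  0.056 ] [ 0.5924 -0.4722  0.056 ] [ 0.3672 -0.4577  0.028 ] [ 0.52   -0.2448  0.015 ]
[310.2 337.3]
[ 0.6076 -0.4371  0.042 ] [ 0.408  -0.4842  0.042 ]
(array([ 0.4381, -0.4647,  0.0455]), np.float64(0.0018))
```

>>> arm_command --increments '[[75,[-0.14,-0.52,0.8],[0,0,0]],[75,[-0.14,-0.52,0.8],[0,0,0]],[75,[-0.14,-0.52,0.8],[0,0,0]],[75,[0,0,0.7],[0,0,0]],[75,[0,0,0.4],[0,0,0]],[75,[0,0,0],[0,0,0]]]'

```text
clock: 3.65
eef_pos: [0.5129, -0.4582, 0.076]
orientation: [0.031, 1.0, 0.002, -0.002]
contact_force: [-0.6, 1.1, 1.1]
finger_gap: 0.075
gripper_force: 0.0
```

```bash
python3 -c "
from h import *
snap('wrist','w2');plan((.5145,-.4665,.062,86.3))"
```

```text
t 3.7 pos [ 0.5137 -0.459   0.0784] yawy 86.41 gap 75.0 F [-0.6  0.9  1.2] j6 -0.86
 turn 1 x [ 0.016 -0.012  0.019]
 shift 1 x [-0.032 -0.185  0.41 ]
```

View pics/w2.png

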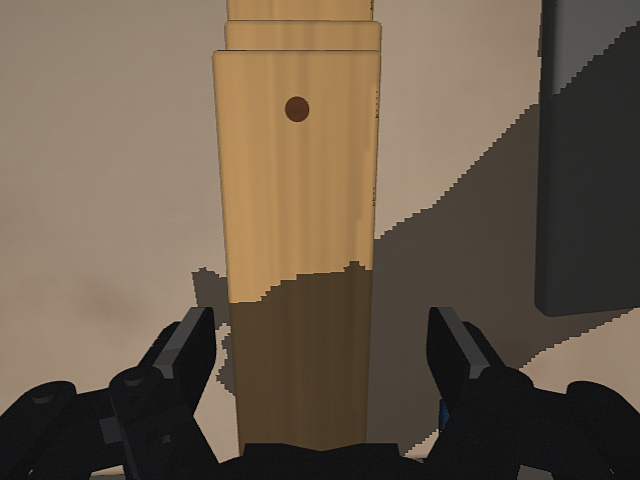

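Short_b lies between the open pads. Its centre at the pads is near column 302 and the pad midpoint is at 321, so a −7 mm shift in y is needed.

>>> arm_command --increments '[[75,[-0.03,-0.19,0.2],[0,0,0]],[75,[0,0,0.2],[0,0,0]],[50,[0,0,0],[0,0,0]],[45,[0,0,0],[0,0,0]],[45,[0,0,0],[0,0,0]],[45,[0,0,0],[0,0,0]]]' --newtons 40

```text
clock: 4.3
eef_pos: [0.5149, -0.4676, 0.0633]
orientation: [0.031, 1.0, -0.0, 0.0]
contact_force: [0.1, -0.5, -0.1]
finger_gap: 0.0529
gripper_force: 43.0
```

>>> arm_command --increments '[[45,[0,0,-0.3],[0,0,0]],[45,[0,0,-0.8],[0,0,0]],[45,[0,0,-1],[0,0,0]]]'

```text
clock: 4.6
eef_pos: [0.514, -0.4666, 0.1469]
orientation: [0.031, 1.0, 0.001, -0.001]
contact_force: [0.5, -0.5, -0.6]
finger_gap: 0.0526
gripper_force: 42.8
```

```bash
python3 -c "
from h import *
snap('wrist','w3');plan((.3545,-.254,.1,3.3))"
```

```text
t 4.7 pos [ 0.5162 -0.4693  0.1567] yawy 86.4 gap 53.0 F [ 0.9 -1.9  6.5] j6 -0.86
 turn 14 x [-0.001  0.006  0.989]
 shift 6 x [ 0.935 -0.621  0.236]
```

View pics/w3.png

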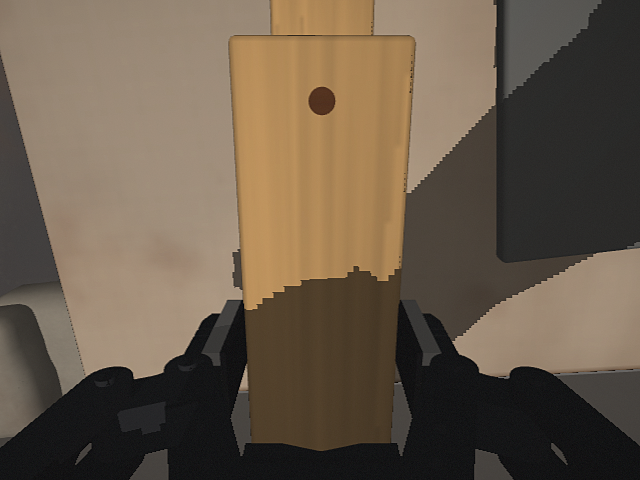

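Short_b is held, with its hole at (322,101). Next I'll turn it 83° and carry it over the near side of the bat.

>>> arm_command --increments '[[45,[0,0,0],[0,0,1]],[45,[0,0,0],[0,0,1]],[45,[0,0,0],[0,0,1]],[45,[0,0,0],[0,0,1]],[45,[0,0,0],[0,0,1]],[45,[0,0,0],[0,0,1]],[45,[0,0,0],[0,0,1]],[45,[0,0,0],[0,0,1]],[45,[0,0,0],[0,0,1]],[45,[0,0,0],[0,0,1]]]'

```text
clock: 5.65
eef_pos: [0.5149, -0.4678, 0.1481]
orientation: [0.529, 0.849, -0.0, 0.0]
contact_force: [-0.1, -0.3, -0.7]
finger_gap: 0.0529
gripper_force: 42.8
```

>>> arm_command --increments '[[45,[0,0,0],[0,0,1]],[45,[0,0,0],[0,0,1]],[45,[0,0,0],[0,0,1]],[45,[0,0,0],[0,0,0.85]],[45,[0.93,-0.62,0.2],[0,0,0]],[45,[0.93,-0.62,0.2],[0,0,0]],[45,[0.93,-0.62,0.2],[0,0,0]],[45,[0.93,-0.62,0.2],[0,0,0]],[45,[0.93,-0.62,0.2],[0,0,0]],[45,[0.93,-0.62,0.2],[0,0,0]]]'

```text
clock: 6.65
eef_pos: [0.3526, -0.2523, 0.0993]
orientation: [0.686, 0.727, -0.0, 0.001]
contact_force: [-0.1, 0.3, 0.3]
finger_gap: 0.0527
gripper_force: 42.8
```

>>> arm_command --increments '[[45,[0,0,0],[0,0,0]],[45,[0,0,0],[0,0,0]]]'

```text
clock: 6.85
eef_pos: [0.3534, -0.2531, 0.0999]
orientation: [0.686, 0.727, -0.0, 0.001]
contact_force: [1.0, -0.8, -0.1]
finger_gap: 0.053
gripper_force: 42.9
```

```bash
python3 -c "
from h import *
plan((.3545,-.254,.06,3.3),(.3545,-.254,.0365))"
```

```text
t 6.8 pos [ 0.3534 -0.2531  0.0999] yawy 3.31 gap 53.0 F [ 1.  -0.8 -0.1] j6 0.59
 turn 1 x [0.013 0.018 0.002]
 shift 1 x [-0.024  0.027  0.997]
 shift 1 x [0.    0.    0.587]
```

>>> arm_command --increments '[[45,[0,0,0.8],[0,0,0]],[45,[0,0,0.4],[0,0,0]],[45,[0,0,0.2],[0,0,0]],[45,[0,0,0.1],[0,0,0]],[45,[0,0,0.05],[0,0,0]],[45,[0,0,0],[0,0,0]]]'

```text
clock: 7.45
eef_pos: [0.3538, -0.2539, 0.0377]
orientation: [0.686, 0.727, -0.0, 0.0]
contact_force: [-0.1, 0.1, -1.8]
finger_gap: 0.0527
gripper_force: 42.8
```

```bash
python3 -c "
from h import *
plan((.3545,-.254,.0345,3.3))"
```

```text
t 7.5 pos [ 0.3538 -0.2539  0.0377] yawy 3.29 gap 52.7 F [-0.1  0.1 -1.8] j6 0.59
 turn 1 x [ 0.005  0.006 -0.001]
 shift 1 x [-0.003  0.017  0.081]
```

>>> arm_command --increments '[[45,[0,0,0.05],[0,0,0]],[45,[0,0,0],[0,0,0]]]'

```text
clock: 7.65
eef_pos: [0.3539, -0.254, 0.0362]
orientation: [0.686, 0.727, -0.0, 0.001]
contact_force: [0.2, 0.2, 4.6]
finger_gap: 0.0532
gripper_force: 43.4
```

>>> arm_command --increments '[[45,[0,0,0.03],[0,0,0]],[45,[0,0,0],[0,0,0]]]'

```text
clock: 7.85
eef_pos: [0.354, -0.2541, 0.0361]
orientation: [0.686, 0.727, -0.0, 0.001]
contact_force: [-4.2, 4.6, 17.7]
finger_gap: 0.0531
gripper_force: 44.8
```

>>> arm_command --increments '[[70,[0,0,-0.02],[0,0,0]],[75,[0,0,0],[0,0,0]],[75,[0,0,0],[0,0,0]],[75,[0,0,-0.5],[0,0,0]],[75,[0,0,-1],[0,0,0]],[75,[0,0,-1],[0,0,0]],[75,[0,0,-1],[0,0,0]]]'

```text
clock: 8.55
eef_pos: [0.3532, -0.2531, 0.176]
orientation: [0.686, 0.727, 0.0, -0.0]
contact_force: [0.3, -0.8, 0.7]
finger_gap: 0.0749
gripper_force: 0.0
```

```bash
python3 -c "
from h import *
plan((.505,-.455,.18,86.3))"
```

```text
t 8.6 pos [ 0.3532 -0.2531  0.176 ] yawy 3.29 gap 74.9 F [ 0.3 -0.8  0.7] j6 0.59
 turn 14 x [ 0.    -0.    -0.988]
 shift 6 x [-0.686 -0.799 -0.017]
```

>>> arm_command --increments '[[75,[0,0,0],[0,0,-1]],[75,[0,0,0],[0,0,-1]],[75,[0,0,0],[0,0,-1]],[75,[0,0,0],[0,0,-1]],[75,[0,0,0],[0,0,-1]],[75,[0,0,0],[0,0,-1]],[75,[0,0,0],[0,0,-1]],[75,[0,0,0],[0,0,-1]],[75,[0,0,0],[0,0,-1]],[75,[0,0,0],[0,0,-1]]]'

```text
clock: 9.55
eef_pos: [0.3534, -0.2533, 0.1745]
orientation: [0.229, 0.973, 0.0, -0.0]
contact_force: [0.6, -0.1, -0.8]
finger_gap: 0.0748
gripper_force: 0.0
```

>>> arm_command --increments '[[75,[0,0,0],[0,0,-1]],[75,[0,0,0],[0,0,-1]],[75,[0,0,0],[0,0,-1]],[75,[0,0,0],[0,0,-0.85]],[75,[-0.69,-0.8,0],[0,0,0]],[75,[-0.69,-0.8,0],[0,0,0]],[75,[-0.69,-0.8,0],[0,0,0]],[75,[-0.69,-0.8,0],[0,0,0]],[75,[-0.69,-0.8,0],[0,0,0]],[75,[-0.69,-0.8,0],[0,0,0]]]'

```text
clock: 10.55
eef_pos: [0.5075, -0.4567, 0.1739]
orientation: [0.031, 1.0, 0.0, -0.0]
contact_force: [0.1, -0.9, 0.4]
finger_gap: 0.0748
gripper_force: 0.0
```

>>> arm_command --increments '[[75,[0,0,0],[0,0,0]],[75,[0,0,0],[0,0,0]],[75,[0,0,0],[0,0,0]]]'

```text
clock: 10.85
eef_pos: [0.5063, -0.4547, 0.175]
orientation: [0.031, 1.0, 0.0, 0.0]
contact_force: [0.7, -0.2, 0.3]
finger_gap: 0.075
gripper_force: 0.0
```

```bash
python3 -c "
from h import *
snap('wrist','w4');plan();snap('top','top1')"
```

```text
t 10.9 pos [ 0.5064 -0.4547  0.1757] yawy 86.42 gap 75.1 F [-0.2  0.5 -0.3] j6 -0.86
```

View pics/w4.png

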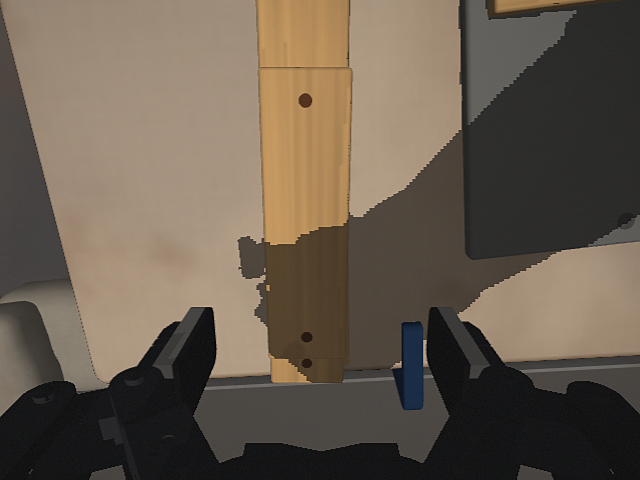

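Short_a's holes are at (305,100) and (307,337), and long_b's far hole is at (307,363). Short_b is visible on the bat at top right.

```bash
python3 -c "
from h import *
a=onz('w4',(305,100),.042);b=onz('w4',(307,337),.042);c=(a+b)/2;d=b-a
print(a,b,c,90+np.degrees(np.arctan2(d[1],d[0])),np.linalg.norm(d));print(onz('w4',(307,363),.028))
plan((c[0],c[1],.08,90+np.degrees(np.arctan2(d[1],d[0]))),(c[0],c[1],.048))"
```

```text
[ 0.4273 -0.46    0.042 ] [ 0.5817 -0.47    0.042 ] [ 0.5045 -0.465   0.042 ] 86.29430914212999 0.1547234953069507
[ 0.6115 -0.4725  0.028 ]
t 10.9 pos [ 0.5064 -0.4547  0.176 ] yawy 86.41 gap 74.7 F [-0.3  0.1 -0.3] j6 -0.86
 turn 1 x [-0.009  0.009  0.02 ]
 shift 3 x [ 0.01  -0.086  0.8  ]
 shift 1 x [0.  0.  0.8]
```

>>> arm_command --increments '[[75,[0,-0.09,0.8],[0,0,0]],[75,[0,-0.09,0.8],[0,0,0]],[75,[0,-0.08,0.8],[0,0,0]],[75,[0,0,0.5],[0,0,0]],[75,[0,0,0.3],[0,0,0]],[75,[0,0,0],[0,0,0]],[75,[0,0,0],[0,0,0]],[50,[0,0,0],[0,0,0]],[45,[0,0,0],[0,0,0]],[45,[0,0,0],[0,0,0]]]' --newtons 40

```text
clock: 11.95
eef_pos: [0.5067, -0.4666, 0.0489]
orientation: [0.031, 1.0, -0.001, 0.001]
contact_force: [-1.1, 2.9, 7.3]
finger_gap: 0.0528
gripper_force: 42.7
```

>>> arm_command --increments '[[45,[0,0,0],[0,0,0]],[45,[0,0,0],[0,0,0]]]'

```text
clock: 12.15
eef_pos: [0.5067, -0.4666, 0.0489]
orientation: [0.031, 1.0, -0.001, 0.001]
contact_force: [-1.8, 1.5, 7.5]
finger_gap: 0.0527
gripper_force: 42.8
```

```bash
python3 -c "
from h import *
plan()"
```

```text
t 12.2 pos [ 0.5067 -0.4666  0.0489] yawy 86.4 gap 52.7 F [-1.8  1.5  7.5] j6 -0.87
```

>>> arm_command --increments '[[45,[0,0,-0.3],[0,0,0]],[45,[0,0,-0.8],[0,0,0]],[45,[0,0,-1],[0,0,0]],[45,[0,0,-0.5],[0,0,0]],[45,[0,0,0],[0,0,1]],[45,[0,0,0],[0,0,1]],[45,[0,0,0],[0,0,1]],[45,[0,0,0],[0,0,1]],[45,[0,0,0],[0,0,1]],[45,[0,0,0],[0,0,1]]]'

```text
clock: 13.15
eef_pos: [0.506, -0.4659, 0.1517]
orientation: [0.341, 0.94, -0.0, 0.0]
contact_force: [-0.2, -0.2, -0.5]
finger_gap: 0.0527
gripper_force: 42.2
```

>>> arm_command --increments '[[45,[0,0,0],[0,0,1]],[45,[0,0,0],[0,0,1]],[45,[0,0,0],[0,0,1]],[45,[0,0,0],[0,0,1]],[45,[0,0,0],[0,0,1]],[45,[0,0,0],[0,0,1]],[45,[0,0,0],[0,0,1]],[45,[0,0,0],[0,0,0.85]],[45,[0,0,0],[0,0,0]],[45,[0,0,0],[0,0,0]]]'

```text
clock: 14.15
eef_pos: [0.506, -0.4659, 0.1513]
orientation: [0.686, 0.728, -0.0, 0.0]
contact_force: [-0.2, -0.0, 0.0]
finger_gap: 0.0526
gripper_force: 42.2
```

```bash
python3 -c "
from h import *
snap('wrist','w5');snap('top','top2');plan((.504,-.2455,.08,3.3),(.504,-.2455,.038))
w=cv2.imread('pics/w5.png');t=cv2.imread('pics/top2.png')[205:345,340:500]
cv2.imwrite('pics/c5.png',np.hstack([cv2.resize(w,(400,300)),cv2.resize(t,(343,300),interpolation=cv2.INTER_CUBIC)]))"
```

```text
t 14.2 pos [ 0.506  -0.4658  0.151 ] yawy 3.42 gap 52.6 F [ 0.3  0.  -1.4] j6 0.58
 turn 1 x [0.002 0.002 0.019]
 shift 6 x [0.917 0.045 0.296]
 shift 2 x [0.    0.    0.525]
```

View pics/c5.png

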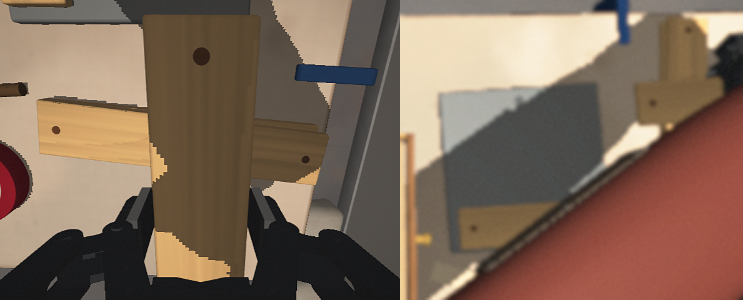

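Short_a is held and turned crosswise. Short_b lies flat on the near side of the bat, and the long pair is undisturbed.

>>> arm_command --increments '[[45,[0.92,0.05,0.3],[0,0,0]],[45,[0.92,0.05,0.3],[0,0,0]],[45,[0.92,0.05,0.3],[0,0,0]],[45,[0.92,0.05,0.3],[0,0,0]],[45,[0.92,0.05,0.3],[0,0,0]],[45,[0.92,0.05,0.3],[0,0,0]],[45,[0,0,0.5],[0,0,0]],[45,[0,0,0.45],[0,0,0]],[45,[0,0,0],[0,0,0]],[45,[0,0,0],[0,0,0]]]'

```text
clock: 15.25
eef_pos: [0.5052, -0.2447, 0.0411]
orientation: [0.686, 0.727, 0.0, -0.0]
contact_force: [0.1, -1.4, -0.9]
finger_gap: 0.0528
gripper_force: 42.2
```

```bash
python3 -c "
from h import *
plan((.504,-.2455,.0355,3.3))"
```

```text
t 15.2 pos [ 0.5052 -0.2447  0.0411] yawy 3.34 gap 52.8 F [ 0.1 -1.4 -0.9] j6 0.83
 turn 1 x [-0.001 -0.002  0.006]
 shift 1 x [-0.019 -0.031  0.139]
```

>>> arm_command --increments '[[45,[0,0,0.07],[0,0,0]],[45,[0,0,0.05],[0,0,0]],[45,[0,0,0],[0,0,0]]]'

```text
clock: 15.55
eef_pos: [0.5054, -0.2449, 0.0362]
orientation: [0.687, 0.727, 0.0, 0.0]
contact_force: [-0.1, 0.0, -0.5]
finger_gap: 0.0529
gripper_force: 42.2
```

>>> arm_command --increments '[[45,[0,0,0.03],[0,0,0]],[45,[0,0,0],[0,0,0]]]'

```text
clock: 15.75
eef_pos: [0.5054, -0.2449, 0.0358]
orientation: [0.686, 0.727, -0.0, 0.0]
contact_force: [-3.6, 0.8, 7.9]
finger_gap: 0.0528
gripper_force: 43.2
```

Contact at the same height as the first slat. Release, lift, and return to the pile for long_b at (0.489, −0.465).

>>> arm_command --increments '[[70,[0,0,-0.02],[0,0,0]],[75,[0,0,0],[0,0,0]],[75,[0,0,0],[0,0,0]],[75,[0,0,-0.5],[0,0,0]],[75,[0,0,-1],[0,0,0]],[75,[0,0,-1],[0,0,0]],[75,[0,0,-1],[0,0,-1]],[75,[0,0,0],[0,0,-1]],[75,[0,0,0],[0,0,-1]],[75,[0,0,0],[0,0,-1]]]'

```text
clock: 16.75
eef_pos: [0.5054, -0.2448, 0.1758]
orientation: [0.518, 0.855, 0.0, 0.0]
contact_force: [0.5, 0.1, -0.4]
finger_gap: 0.0751
gripper_force: 0.0
```

>>> arm_command --increments '[[75,[0,0,0],[0,0,-1]],[75,[0,0,0],[0,0,-1]],[75,[0,0,0],[0,0,-1]],[75,[0,0,0],[0,0,-1]],[75,[0,0,0],[0,0,-1]],[75,[0,0,0],[0,0,-1]],[75,[0,0,0],[0,0,-1]],[75,[0,0,0],[0,0,-1]],[75,[0,0,0],[0,0,-1]],[75,[0,0,0],[0,0,-0.85]]]'

```text
clock: 17.75
eef_pos: [0.5052, -0.2446, 0.1753]
orientation: [0.029, 1.0, 0.0, -0.0]
contact_force: [-0.2, -0.3, 0.4]
finger_gap: 0.0746
gripper_force: 0.0
```

```bash
python3 -c "
from h import *
snap('wrist','w6');plan((.489,-.465,.18,86.4))"
```

```text
t 17.8 pos [ 0.5052 -0.2446  0.1753] yawy 86.91 gap 75.2 F [ 1.1 -0.   1. ] j6 -0.63
 turn 1 x [ 0.002 -0.001  0.085]
 shift 6 x [ 0.01  -0.921 -0.019]
```

View pics/w6.png

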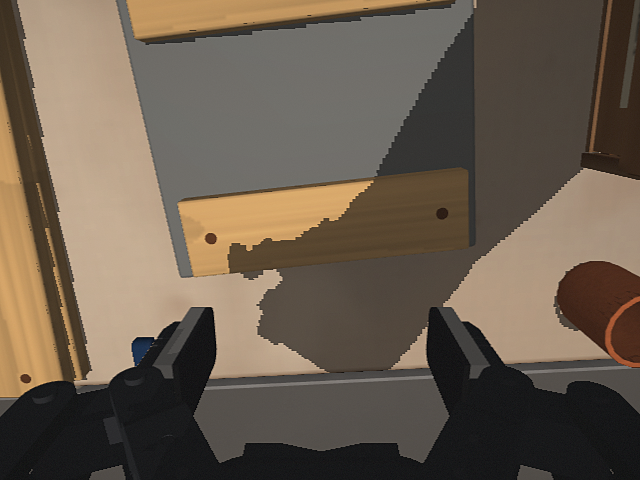

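Both shorts are flat and parallel. Short_a's holes are at (210,238) and (442,213), and short_b is at the top edge. The cup on the right is still at its place. Now move over the pile.

>>> arm_command --increments '[[75,[0.01,-0.92,0],[0,0,0.08]],[75,[0.01,-0.92,0],[0,0,0]],[75,[0.01,-0.92,0],[0,0,0]],[75,[0.01,-0.92,0],[0,0,0]],[75,[0.01,-0.92,0],[0,0,0]],[75,[0.01,-0.92,0],[0,0,0]],[75,[0,0,0],[0,0,0]],[75,[0,0,0],[0,0,0]]]'

```text
clock: 18.6
eef_pos: [0.487, -0.4652, 0.1748]
orientation: [0.037, 0.999, 0.001, -0.0]
contact_force: [0.6, 0.7, 0.2]
finger_gap: 0.0752
gripper_force: 0.0
```

```bash
python3 -c "
from h import *
print('sa',onz('w6',(210,238),.029),onz('w6',(442,213),.029))
f=snap('wrist','w7');plan((.489,-.465,.07,86.4),(.489,-.465,.035))
g=cv2.cvtColor(f,cv2.COLOR_BGR2HSV)
for P in [(.3667,-.457,.028),(.6115,-.4725,.028)]:
  u,v=proj('w7',P);print(u,v)
  if 20<v<460:
    w=f[int(v)-20:int(v)+20,int(u)-20:int(u)+20].sum(2);m=np.argwhere(w<w.min()+60);c=m.mean(0);print(c+[int(v)-20,int(u)-20],len(m))
"
```

```text
sa [ 0.5099 -0.3202  0.029 ] [ 0.5017 -0.1656  0.029 ]
t 18.6 pos [ 0.4874 -0.4644  0.1751] yawy 85.85 gap 75.0 F [-0.4 -0.6 -0.1] j6 -0.88
 turn 1 x [ 0.009 -0.003 -0.092]
 shift 3 x [-0.014 -0.004  0.876]
 shift 1 x [0.    0.    0.875]
321.2 24.3
[ 25.4887218  320.15037594] 133
324.4 384.9
[384.83333333 323.73611111] 72
```

>>> arm_command --increments '[[75,[0,0,0.88],[0,0,-0.09]],[75,[0,0,0.88],[0,0,0]],[75,[0,0,0.88],[0,0,0]],[75,[0,0,0.5],[0,0,0]],[75,[0,0,0.3],[0,0,0]],[75,[0,0,0],[0,0,0]],[75,[0,0,0],[0,0,0]],[50,[0,0,0],[0,0,0]],[45,[0,0,0],[0,0,0]],[45,[0,0,0],[0,0,0]]]'

```text
clock: 19.65
eef_pos: [0.4882, -0.4655, 0.0402]
orientation: [0.031, 1.0, -0.001, 0.001]
contact_force: [-0.3, 1.7, 6.1]
finger_gap: 0.0525
gripper_force: 41.2
```

>>> arm_command --increments '[[45,[0,0,0],[0,0,0]],[45,[0,0,0],[0,0,0]]]'

```text
clock: 19.85
eef_pos: [0.4882, -0.4656, 0.0402]
orientation: [0.031, 1.0, -0.001, 0.001]
contact_force: [-0.5, 1.8, 6.3]
finger_gap: 0.0526
gripper_force: 41.2
```

>>> arm_command --increments '[[45,[0,0,-0.3],[0,0,0]],[45,[0,0,-0.8],[0,0,0]],[45,[0,0,-1],[0,0,0]],[45,[0,0,-0.5],[0,0,0]],[45,[0,0,0],[0,0,0]],[45,[0,0,0],[0,0,0]]]'

```text
clock: 20.45
eef_pos: [0.4876, -0.465, 0.1426]
orientation: [0.031, 1.0, -0.0, 0.0]
contact_force: [0.2, -0.3, -1.6]
finger_gap: 0.0522
gripper_force: 42.1
```

```bash
python3 -c "
from h import *
plan((.4273,-.2114,.09,93.3),(.4273,-.2114,.055))"
```

```text
t 20.4 pos [ 0.4876 -0.465   0.1426] yawy 86.45 gap 52.2 F [ 0.2 -0.3 -1.6] j6 -0.89
 turn 2 x [-0.005  0.004 -0.571]
 shift 7 x [0.163 0.917 0.188]
 shift 1 x [0.    0.    0.875]
```

```bash
python3 -c "
from h import *
snap('wrist','w8');snap('side','side8')
w=cv2.imread('pics/w8.png');t=cv2.imread('pics/side8.png')[290:450,240:453]
cv2.imwrite('pics/c8.png',np.hstack([cv2.resize(w,(400,300)),cv2.resize(t,(399,300),interpolation=cv2.INTER_CUBIC)]))"
```

```text
(no output)
```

View pics/c8.png

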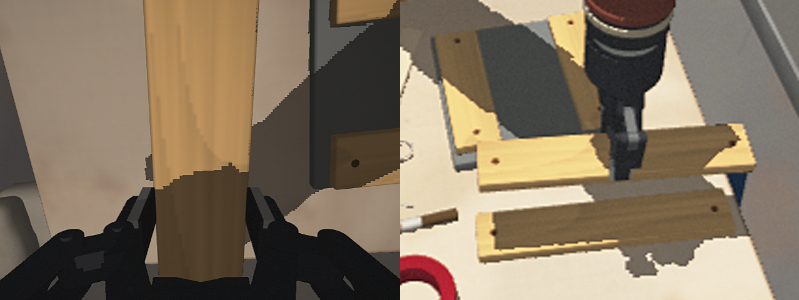

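Long_b is held level, and long_a stays on the bench by itself. Carry it to the left long position.

>>> arm_command --increments '[[45,[0,0,0],[0,0,-0.57]],[45,[0,0,0],[0,0,-0.57]],[45,[0.16,0.92,0.1],[0,0,0]],[45,[0.16,0.92,0.1],[0,0,0]],[45,[0.16,0.92,0.1],[0,0,0]],[45,[0.16,0.92,0.1],[0,0,0]],[45,[0.16,0.92,0.1],[0,0,0]],[45,[0.16,0.92,0.1],[0,0,0]],[45,[0.16,0.92,0.1],[0,0,0]],[45,[0,0,0.5],[0,0,0]]]'

```text
clock: 21.55
eef_pos: [0.4274, -0.2068, 0.0939]
orientation: [-0.03, 1.0, 0.0, 0.0]
contact_force: [0.3, -1.1, -0.8]
finger_gap: 0.052
gripper_force: 42.2
```

>>> arm_command --increments '[[45,[0,0,0.5],[0,0,0]],[45,[0,0,0.3],[0,0,0]],[45,[0,0,0],[0,0,0]],[45,[0,0,0],[0,0,0]]]'

```text
clock: 21.95
eef_pos: [0.4277, -0.2101, 0.0618]
orientation: [-0.029, 1.0, 0.0, -0.0]
contact_force: [-0.4, -0.2, -1.2]
finger_gap: 0.0522
gripper_force: 42.2
```

```bash
python3 -c "
from h import *
plan((.4273,-.2114,.055,93.3))"
```

```text
t 21.9 pos [ 0.4277 -0.2101  0.0618] yawy 93.28 gap 52.2 F [-0.4 -0.2 -1.2] j6 -0.79
 turn 1 x [ 0.007 -0.006 -0.004]
 shift 1 x [ 0.011 -0.031  0.169]
```

>>> arm_command --increments '[[45,[0,-0.03,0.08],[0,0,0]],[45,[0,0,0.06],[0,0,0]],[45,[0,0,0],[0,0,0]]]'

```text
clock: 22.25
eef_pos: [0.428, -0.2115, 0.0563]
orientation: [-0.029, 1.0, 0.0, 0.0]
contact_force: [-0.3, 0.8, 0.7]
finger_gap: 0.0519
gripper_force: 42.2
```

>>> arm_command --increments '[[45,[0,0,0.05],[0,0,0]],[45,[0,0,0],[0,0,0]]]'

```text
clock: 22.45
eef_pos: [0.4282, -0.2116, 0.0551]
orientation: [-0.029, 1.0, -0.0, 0.0]
contact_force: [-2.6, 1.8, 6.6]
finger_gap: 0.052
gripper_force: 43.0
```

>>> arm_command --increments '[[45,[0,0,0.05],[0,0,0]],[45,[0,0,0],[0,0,0]]]'

```text
clock: 22.65
eef_pos: [0.4283, -0.2117, 0.0549]
orientation: [-0.029, 1.0, -0.001, 0.0]
contact_force: [-10.2, 7.5, 25.9]
finger_gap: 0.0525
gripper_force: 45.3
```

>>> arm_command --increments '[[65,[0,0,-0.05],[0,0,0]],[70,[0,0,0],[0,0,0]],[75,[0,0,0],[0,0,0]],[75,[0,0,-0.5],[0,0,0]],[75,[0,0,-1],[0,0,0]],[75,[0,0,-1],[0,0,0]],[75,[0,0,-0.5],[0,0,0]],[75,[0,0,0],[0,0,0]],[75,[0,0,0],[0,0,0]]]'

```text
clock: 23.55
eef_pos: [0.428, -0.2114, 0.1739]
orientation: [-0.029, 1.0, 0.0, 0.0]
contact_force: [-1.0, 0.3, -0.6]
finger_gap: 0.0748
gripper_force: 0.0
```

```bash
python3 -c "
from h import *
q=[onz('side8',((u-400+.5)/1.873-.5+240,(v+.5)/1.875-.5+290),.014) for u,v in [(494,232),(714,209)]]
c=(q[0]+q[1])/2;d=q[1]-q[0];a=90+np.degrees(np.arctan2(d[1],d[0]));print(q,c,np.linalg.norm(d),a)
plan((c[0],c[1],.17,a))"
```

```text
[array([ 0.3616, -0.4573,  0.014 ]), array([ 0.6047, -0.4668,  0.014 ])] [ 0.48315 -0.46205  0.014  ] 0.2432855523864909 87.76210168312956
t 23.6 pos [ 0.428  -0.2114  0.1739] yawy 93.29 gap 74.8 F [-1.   0.3 -0.6] j6 -0.79
 turn 1 x [0.001 0.001 0.922]
 shift 7 x [-0.232 -0.887  0.014]
```

>>> arm_command --increments '[[75,[0,0,0],[0,0,0.92]],[75,[-0.23,-0.89,0],[0,0,0]],[75,[-0.23,-0.89,0],[0,0,0]],[75,[-0.23,-0.89,0],[0,0,0]],[75,[-0.23,-0.89,0],[0,0,0]],[75,[-0.23,-0.89,0],[0,0,0]],[75,[-0.23,-0.89,0],[0,0,0]],[75,[-0.23,-0.89,0],[0,0,0]],[75,[0,0,0],[0,0,0]],[75,[0,0,0],[0,0,0]]]'

```text
clock: 24.55
eef_pos: [0.4818, -0.4625, 0.1714]
orientation: [0.02, 1.0, 0.002, -0.001]
contact_force: [0.7, 0.5, -0.0]
finger_gap: 0.0752
gripper_force: 0.0
```

```bash
python3 -c "
from h import *
f=snap('wrist','w9');plan()
q=[]
for P in [(.3616,-.4573,.014),(.6047,-.4668,.014)]:
  u,v=proj('w9',P);print(u,v)
  y0=max(0,int(v)-20);x0=int(u)-20;w=f[y0:int(v)+20,x0:x0+40].sum(2);m=np.argwhere(w<w.min()+60);c=m.mean(0)+[y0,x0];print(c,len(m));q.append(onz('w9',c[::-1],.014))
c=(q[0]+q[1])/2;d=q[1]-q[0];a=90+np.degrees(np.arctan2(d[1],d[0]));print(q,c,np.linalg.norm(d),a)
plan((c[0],c[1],.06,a),(c[0],c[1],.023))
"
```

```text
t 24.6 pos [ 0.4821 -0.4619  0.1724] yawy 87.77 gap 74.5 F [-0.1  0.1  0.2] j6 -0.92
322.3 28.6
[ 30.29133858 319.87401575] 127
322.1 374.9
[377.10294118 321.07352941] 68
[array([ 0.3625, -0.4588,  0.014 ]), array([ 0.6067, -0.4677,  0.014 ])] [ 0.4846  -0.46325  0.014  ] 0.24436212881704894 87.91274840198615
t 24.6 pos [ 0.4821 -0.4619  0.1724] yawy 87.77 gap 74.5 F [-0.1  0.1  0.2] j6 -0.92
 turn 1 x [ 0.025 -0.016 -0.023]
 shift 3 x [-0.021 -0.01   0.936]
 shift 1 x [0.    0.    0.925]
```

>>> arm_command --increments '[[75,[-0.02,-0.01,0.93],[0,0,0]],[75,[-0.02,-0.01,0.93],[0,0,0]],[75,[-0.02,-0.01,0.93],[0,0,0]],[75,[0,0,0.6],[0,0,0]],[75,[0,0,0.27],[0,0,0]],[75,[0,0,0],[0,0,0]],[75,[0,0,0],[0,0,0]],[50,[0,0,0],[0,0,0]],[45,[0,0,0],[0,0,0]],[45,[0,0,0],[0,0,0]]]'

```text
clock: 25.6
eef_pos: [0.4862, -0.4651, 0.0309]
orientation: [0.019, 1.0, -0.001, 0.001]
contact_force: [0.4, 3.0, 12.7]
finger_gap: 0.0451
gripper_force: 6.0
```

>>> arm_command --increments '[[45,[0,0,0],[0,0,0]],[45,[0,0,0],[0,0,0]]]'

```text
clock: 25.8
eef_pos: [0.4862, -0.4651, 0.0309]
orientation: [0.019, 1.0, -0.001, 0.001]
contact_force: [-1.2, 2.8, 10.6]
finger_gap: 0.0454
gripper_force: 5.5
```

>>> arm_command --increments '[[45,[0,0,-0.3],[0,0,0]],[45,[0,0,-0.8],[0,0,0]],[45,[0,0,-1],[0,0,0]],[45,[0,0,-1],[0,0,0]],[45,[0,0,0],[0,0,0]],[45,[0,0,0],[0,0,0]]]'

```text
clock: 26.4
eef_pos: [0.4856, -0.4651, 0.1543]
orientation: [0.019, 1.0, -0.001, 0.001]
contact_force: [0.7, -0.0, -0.7]
finger_gap: 0.0453
gripper_force: 0.0
```

```bash
python3 -c "
from h import *
plan((.4325,-.288,.11,93.3),(.4325,-.288,.055))"
```

```text
t 26.4 pos [ 0.4856 -0.4651  0.1543] yawy 87.77 gap 45.3 F [ 0.7 -0.  -0.7] j6 -0.92
 turn 1 x [-0.028  0.02  -0.921]
 shift 5 x [0.214 0.899 0.221]
 shift 2 x [0.    0.    0.688]
```

The fingers closed above the slat: when open, the pads sit farther back than I allowed. I'll locate the slat again and go lower.

```bash
python3 -c "
from h import *
f=snap('wrist','w10')
q=[]
for P in [(.3625,-.4588,.014),(.6067,-.4677,.014)]:
  u,v=proj('w10',P);print(u,v)
  y0=max(0,int(v)-20);x0=int(u)-20;w=f[y0:int(v)+20,x0:x0+40].sum(2);m=np.argwhere(w<w.min()+60);c=m.mean(0)+[y0,x0];print(c,len(m));q.append(onz('w10',c[::-1],.014))
c=(q[0]+q[1])/2;d=q[1]-q[0];a=90+np.degrees(np.arctan2(d[1],d[0]));print(q,c,np.linalg.norm(d),a)
plan((c[0],c[1],.06,a),(c[0],c[1],.020))
"
```

```text
326.2 16.1
[ 16. 326.] 153
325.6 385.6
[385.82894737 325.61842105] 76
[array([ 0.3624, -0.4589,  0.014 ]), array([ 0.6069, -0.4677,  0.014 ])] [ 0.48465 -0.4633   0.014  ] 0.2446583127547478 87.93871037989274
t 26.4 pos [ 0.485  -0.4643  0.1523] yawy 87.77 gap 45.0 F [ 0.2 -0.2  0.4] j6 -0.92
 turn 1 x [-0.006  0.004 -0.028]
 shift 3 x [0.004 0.008 0.77 ]
 shift 1 x [0. 0. 1.]
```

View pics/w10.png

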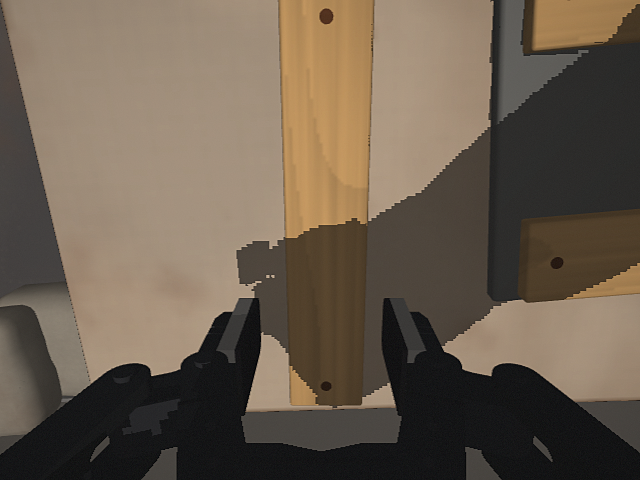

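Long_a hasn't moved, with holes at (326,16) and (326,386).

>>> arm_command --increments '[[67,[0,0,0.77],[0,0,0]],[67,[0,0.02,0.77],[0,0,0]],[67,[0,0,0.77],[0,0,0]],[67,[0,0,0.6],[0,0,0]],[67,[0,0,0.4],[0,0,0]],[67,[0,0,0],[0,0,0]],[67,[0,0,0],[0,0,0]],[67,[0,0,0],[0,0,0]]]'

```text
clock: 27.25
eef_pos: [0.4856, -0.4642, 0.0212]
orientation: [0.019, 1.0, -0.001, 0.001]
contact_force: [0.2, 0.9, 0.4]
finger_gap: 0.067
gripper_force: 0.0
```

>>> arm_command --increments '[[45,[0,0,0],[0,0,0]],[45,[0,0,0],[0,0,0]],[45,[0,0,0],[0,0,0]],[45,[0,0,0],[0,0,0]]]'

```text
clock: 27.65
eef_pos: [0.4857, -0.4643, 0.0214]
orientation: [0.019, 1.0, -0.001, 0.001]
contact_force: [-0.0, -0.5, 5.8]
finger_gap: 0.0526
gripper_force: 42.6
```

>>> arm_command --increments '[[45,[0,0,-0.3],[0,0,0]],[45,[0,0,-0.8],[0,0,0]],[45,[0,0,-1],[0,0,0]],[45,[0,0,-0.6],[0,0,0]],[45,[0,0,0],[0,0,-0.92]],[45,[0,0,0],[0,0,0]],[45,[0,0,0],[0,0,0]]]'

```text
clock: 28.35
eef_pos: [0.4849, -0.4631, 0.1274]
orientation: [-0.028, 1.0, 0.0, -0.0]
contact_force: [-0.2, 0.6, -1.5]
finger_gap: 0.0524
gripper_force: 42.3
```

```bash
python3 -c "
from h import *
plan((.4325,-.2885,.11,93.3),(.4325,-.2885,.056))"
```

```text
t 28.4 pos [ 0.4849 -0.4631  0.1274] yawy 93.16 gap 52.4 F [-0.2  0.6 -1.5] j6 -1.01
 turn 1 x [ 0.005 -0.002 -0.023]
 shift 5 x [0.211 0.887 0.087]
 shift 2 x [0.    0.    0.675]
```

>>> arm_command --increments '[[45,[0.21,0.89,0.09],[0,0,0]],[45,[0.21,0.89,0.09],[0,0,0]],[45,[0.21,0.89,0.09],[0,0,0]],[45,[0.21,0.89,0.09],[0,0,0]],[45,[0.21,0.88,0.09],[0,0,0]],[45,[0,0,0],[0,0,0]],[45,[0,0,0.7],[0,0,0]],[45,[0,0,0.6],[0,0,0]],[45,[0,0,0],[0,0,0]],[45,[0,0,0],[0,0,0]]]'

```text
clock: 29.35
eef_pos: [0.4326, -0.2884, 0.0575]
orientation: [-0.028, 1.0, 0.001, -0.0]
contact_force: [0.7, 0.4, -0.5]
finger_gap: 0.0528
gripper_force: 42.4
```

```bash
python3 -c "
from h import *
plan((.4325,-.2885,.051,93.3))"
```

```text
t 29.4 pos [ 0.4326 -0.2884  0.0575] yawy 93.23 gap 52.8 F [ 0.7  0.4 -0.5] j6 -0.9
 turn 1 x [ 0.01  -0.007 -0.012]
 shift 1 x [ 0.003 -0.001  0.162]
```

>>> arm_command --increments '[[45,[0,0,0.1],[0,0,0]],[45,[0,0,0.06],[0,0,0]],[45,[0,0,0],[0,0,0]]]'

```text
clock: 29.65
eef_pos: [0.4331, -0.2887, 0.0514]
orientation: [-0.029, 1.0, -0.0, 0.0]
contact_force: [-0.6, -1.0, -1.1]
finger_gap: 0.0526
gripper_force: 42.4
```

>>> arm_command --increments '[[45,[0,0,0.04],[0,0,0]],[45,[0,0,0],[0,0,0]]]'

```text
clock: 29.85
eef_pos: [0.4332, -0.2888, 0.0504]
orientation: [-0.029, 1.0, -0.0, 0.0]
contact_force: [-1.4, 1.1, 5.0]
finger_gap: 0.0526
gripper_force: 43.0
```

Contact at the expected height. Open narrowly to 60 mm, lift, then look.

>>> arm_command --increments '[[60,[0,0,0],[0,0,0]],[60,[0,0,0],[0,0,0]],[60,[0,0,-0.3],[0,0,0]],[60,[0,0,-0.7],[0,0,0]],[60,[0,0,-1],[0,0,0]],[60,[0,0,-1],[0,0,0]],[60,[0,0,-1],[0,0,0]],[60,[0,0,-1],[0,0,0]],[60,[0,0,-0.5],[0,0,0]]]'

```text
clock: 30.75
eef_pos: [0.4334, -0.289, 0.2744]
orientation: [-0.029, 1.0, -0.002, 0.002]
contact_force: [-0.0, -0.4, 0.1]
finger_gap: 0.0602
gripper_force: 0.0
```

```bash
python3 -c "
from h import *
snap('wrist','w11');snap('side','side11');snap('top','top11')
w=cv2.imread('pics/w11.png');t=cv2.imread('pics/side11.png')[200:440,210:450];u=cv2.imread('pics/top11.png')[205:345,130:450]
A=np.hstack([cv2.resize(w,(400,300)),cv2.resize(t,(300,300),interpolation=cv2.INTER_CUBIC)])
cv2.imwrite('pics/c11.png',np.vstack([A,np.pad(cv2.resize(u,(640,280),interpolation=cv2.INTER_CUBIC),((0,0),(0,60),(0,0)))]))
plan()"
```

```text
t 30.9 pos [ 0.4334 -0.289   0.2716] yawy 93.3 gap 60.0 F [ 0.2  0.9 -1. ] j6 -0.9
```

View pics/c11.png

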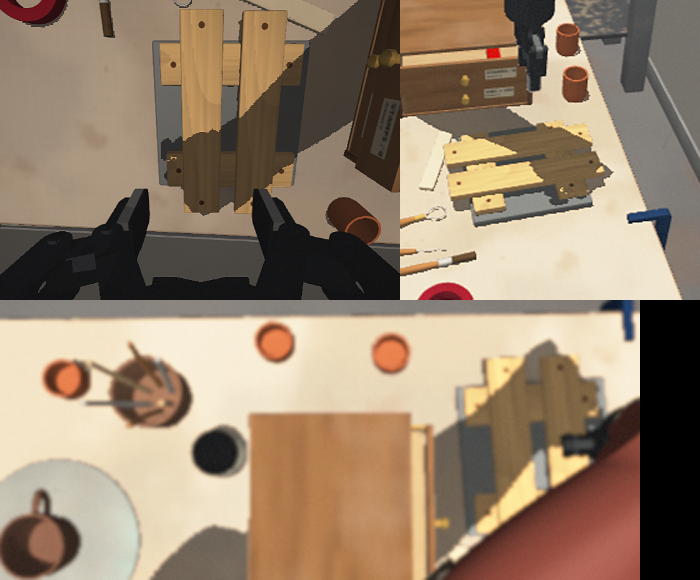

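The rack is sound: the longs lie side by side with a gap on both shorts. The middle cup has been knocked to about (267,226) in the top view, and the other two are where they were.

```bash
python3 -c "
from h import *
H=[onz('w11',(u*1.6+.3,v*1.6+.3),.043) for u,v in [(202,22),(201,203),(265,26),(251,208)]];print(H)
for i in (0,2): d=H[i+1]-H[i];print(np.degrees(np.arctan2(d[1],d[0])),(H[i]+H[i+1])/2)
for n in ('top0','top11'):
  f=cv2.imread(f'pics/{n}.png');h=cv2.cvtColor(f,cv2.COLOR_BGR2HSV);m=((h[...,0]<14)&(h[...,1]>130)&(h[...,2]>150)).astype(np.uint8)
  k,_,st,ce=cv2.connectedComponentsWithStats(m)
  for i in range(1,k):
    if st[i,4]>60 and ce[i][1]<270: print(n,st[i],ce[i].round(1),onz(n,ce[i],.055))
for t,s in [((268,226),(344.4,226)),((325.5,231),(350,258))]: print(tri('top11',t,'side11',s))
"
```

```text
[array([ 0.3074, -0.2962,  0.043 ]), array([ 0.5555, -0.2828,  0.043 ]), array([ 0.3074, -0.2187,  0.043 ]), array([ 0.5594, -0.2068,  0.043 ])]
3.0915686968587 [ 0.43145 -0.2895   0.043  ]
2.7036255868114645 [ 0.4334  -0.21275  0.043  ]
top0 [269 222  18  17 205] [277.9 230.7] [0.5775 0.09   0.055 ]
top0 [317 222  17  18 226] [324.9 231.6] [ 0.5732 -0.042   0.055 ]
top0 [158 236  12  18 145] [163.7 244.3] [0.543 0.409 0.055]
top11 [258 218  18  17 216] [267.4 226.3] [0.5902 0.1194 0.055 ]
top11 [317 222  17  19 245] [325.  231.5] [ 0.5737 -0.0424  0.055 ]
top11 [451 230  54  50 711] [477.9 255.6] [ 0.5002 -0.4687  0.055 ]
top11 [152 235  18  19 183] [162.5 244.2] [0.5434 0.4124 0.055 ]
top11 [ 489  242   45   47 1085] [511.4 265.3] [ 0.4719 -0.561   0.055 ]
(array([0.5927, 0.1173, 0.0557]), np.float64(0.0032))
(array([ 0.5742, -0.0436,  0.0643]), np.float64(0.001))
```

```bash
python3 -c "
from h import *
plan((.574,-.0425,.16,93),(.574,-.0425,.046))"
```

```text
t 30.9 pos [ 0.4334 -0.289   0.2716] yawy 93.3 gap 60.0 F [ 0.2  0.9 -1. ] j6 -0.9
 turn 1 x [-0.024  0.021  0.05 ]
 shift 7 x [-0.548  0.853  0.399]
 shift 3 x [0.   0.   0.95]
```

>>> arm_command --increments '[[85,[-0.55,0.85,0.35],[0,0,0]],[85,[-0.55,0.85,0.35],[0,0,0]],[85,[-0.55,0.85,0.35],[0,0,0]],[85,[-0.55,0.85,0.35],[0,0,0]],[85,[-0.55,0.85,0.35],[0,0,0]],[85,[-0.55,0.85,0.35],[0,0,0]],[85,[-0.55,0.85,0.35],[0,0,0]],[85,[0,0,0],[0,0,0]],[85,[0,0,0],[0,0,0]]]' --newtons 30

```text
clock: 31.8
eef_pos: [0.5721, -0.041, 0.1699]
orientation: [-0.03, 1.0, 0.0, -0.001]
contact_force: [0.3, 0.2, 0.7]
finger_gap: 0.0849
gripper_force: 0.0
```

```bash
python3 -c "
from h import *
f=snap('wrist','w12');snap('top','top12')
plan((.574,-.0425,.11,93),(.574,-.0425,.046))
P=[proj('w12',(.574,-.0425,z)) for z in (.062,.046)];print(P)
f=cv2.imread('pics/top12.png');h=cv2.cvtColor(f,cv2.COLOR_BGR2HSV);m=((h[...,0]<14)&(h[...,1]>130)&(h[...,2]>150)).astype(np.uint8)
k,_,st,ce=cv2.connectedComponentsWithStats(m)
for i in range(1,k):
    if st[i,4]>60 and ce[i][1]<250: print(st[i],onz('top12',ce[i],.055))
"
```

```text
t 31.9 pos [ 0.5725 -0.0425  0.1712] yawy 93.27 gap 84.5 F [-0.1  0.  -0.4] j6 -0.36
 turn 1 x [ 0.001 -0.006  0.045]
 shift 2 x [-0.019 -0.     0.765]
 shift 2 x [0.  0.  0.8]
[array([319.8, 246.4]), array([319.8, 238.2])]
[291 172  20  42 377] [0.6858 0.0264 0.055 ]
[312 176  35  21 427] [ 0.7038 -0.0552  0.055 ]
[340 186  20  43 395] [ 0.6431 -0.1115  0.055 ]
[313 203  17  14 169] [ 0.6363 -0.0319  0.055 ]
[258 218  18  17 206] [0.5897 0.1196 0.055 ]
[152 236  18  18 161] [0.5422 0.4107 0.055 ]
```

View pics/w12.png

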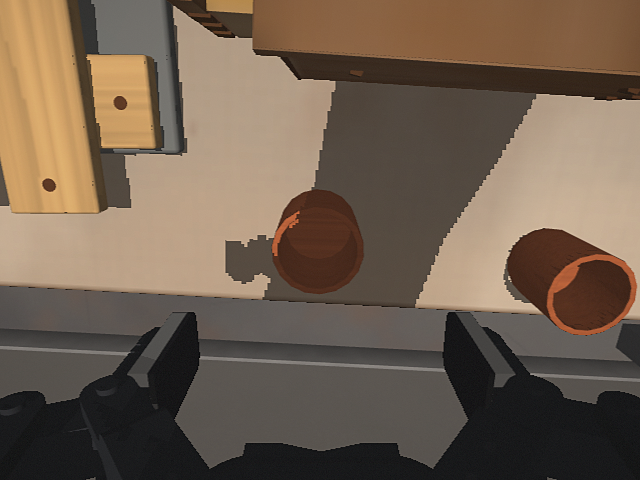

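The cup's rim centre is at (319,250), against a predicted (320,246), so it is aligned. Descend and grip.

>>> arm_command --increments '[[85,[0,0,0.75],[0,0,0]],[85,[0,0,0.75],[0,0,0]],[85,[0,0,0.75],[0,0,0]],[85,[0,0,0.6],[0,0,0]],[85,[0,0,0.3],[0,0,0]],[85,[0,0,0],[0,0,0]],[65,[0,0,0],[0,0,0]],[58,[0,0,0],[0,0,0]],[48,[0,0,0],[0,0,0]],[48,[0,0,0],[0,0,0]]]'

```text
clock: 32.9
eef_pos: [0.5741, -0.0425, 0.0475]
orientation: [-0.029, 1.0, -0.001, 0.001]
contact_force: [-2.4, -1.1, 5.4]
finger_gap: 0.0543
gripper_force: 31.2
```

>>> arm_command --increments '[[48,[0,0,0],[0,0,0]],[48,[0,0,0],[0,0,0]],[48,[0,0,0],[0,0,0]]]'

```text
clock: 33.2
eef_pos: [0.5741, -0.0425, 0.0475]
orientation: [-0.029, 1.0, -0.001, 0.001]
contact_force: [-1.6, -0.8, 6.9]
finger_gap: 0.0543
gripper_force: 31.2
```

```bash
python3 -c "
from h import *
plan((.574,-.0425,.14),(.5025,-.247,.14,93.3),(.5025,-.247,.096))"
```

```text
t 33.2 pos [ 0.5741 -0.0425  0.0475] yawy 93.3 gap 54.3 F [-1.6 -0.8  6.9] j6 -0.36
 shift 3 x [-0.001 -0.001 -0.771]
 turn 1 x [-0.013  0.024 -0.   ]
 shift 6 x [ 0.346 -0.834  0.   ]
 shift 2 x [0.   0.   0.55]
```

>>> arm_command --increments '[[48,[0,0,-0.7],[0,0,0]],[48,[0,0,-0.8],[0,0,0]],[48,[0,0,-0.8],[0,0,0]],[48,[0.34,-0.83,0],[0,0,0]],[48,[0.34,-0.83,0],[0,0,0]],[48,[0.34,-0.83,0],[0,0,0]],[48,[0.34,-0.83,0],[0,0,0]],[48,[0.34,-0.83,0],[0,0,0]],[48,[0.34,-0.83,0],[0,0,0]],[48,[0,0,0],[0,0,0]]]'

```text
clock: 34.2
eef_pos: [0.502, -0.2493, 0.1383]
orientation: [-0.027, 1.0, -0.001, 0.0]
contact_force: [-1.0, 0.0, -0.9]
finger_gap: 0.0541
gripper_force: 32.3
```

>>> arm_command --increments '[[48,[0,0,0],[0,0,0]],[48,[0,0,0.5],[0,0,0]],[48,[0,0,0.5],[0,0,0]],[48,[0,0,0],[0,0,0]],[48,[0,0,0],[0,0,0]]]'

```text
clock: 34.7
eef_pos: [0.5032, -0.2446, 0.0979]
orientation: [-0.029, 1.0, 0.0, -0.0]
contact_force: [0.5, 0.1, -0.1]
finger_gap: 0.0539
gripper_force: 32.3
```

```bash
python3 -c "
from h import *
plan((.5025,-.247,.0905,93.3))"
```

```text
t 34.7 pos [ 0.5032 -0.2446  0.0979] yawy 93.37 gap 53.9 F [ 0.5  0.1 -0.1] j6 -0.75
 turn 1 x [ 0.004 -0.001  0.011]
 shift 1 x [ 0.021 -0.059  0.185]
```

>>> arm_command --increments '[[48,[0.02,-0.06,0.1],[0,0,0]],[48,[0,0,0.06],[0,0,0]],[48,[0,0,0],[0,0,0]],[48,[0,0,0],[0,0,0]]]'

```text
clock: 35.1
eef_pos: [0.5023, -0.2481, 0.0913]
orientation: [-0.029, 1.0, -0.0, 0.0]
contact_force: [0.9, 0.3, -1.5]
finger_gap: 0.0541
gripper_force: 32.3
```

>>> arm_command --increments '[[48,[0,0,0.04],[0,0,0]],[48,[0,0,0],[0,0,0]]]'

```text
clock: 35.3
eef_pos: [0.5025, -0.2482, 0.0905]
orientation: [-0.029, 1.0, -0.0, 0.0]
contact_force: [-1.4, 0.6, 6.5]
finger_gap: 0.054
gripper_force: 32.9
```

>>> arm_command --increments '[[70,[0,0,-0.02],[0,0,0]],[85,[0,0,0],[0,0,0]],[85,[0,0,0],[0,0,0]],[85,[0,0,-0.3],[0,0,0]],[85,[0,0,-0.8],[0,0,0]],[85,[0,0,-1],[0,0,0]],[85,[0,0,-0.9],[0,0,0]],[85,[0,0,0],[0,0,0]]]'

```text
clock: 36.1
eef_pos: [0.5042, -0.2495, 0.217]
orientation: [-0.029, 1.0, -0.003, 0.003]
contact_force: [0.5, -0.2, -0.2]
finger_gap: 0.0851
gripper_force: 0.0
```

```bash
python3 -c "
from h import *
snap('side','side13');plan((.59,.118,.17,93.3))"
```

```text
t 36.1 pos [ 0.5035 -0.249   0.2141] yawy 93.3 gap 85.2 F [ 0.4 -0.2 -0.2] j6 -0.75
 turn 1 x [-0.036  0.04  -0.   ]
 shift 10 x [-0.269  0.904  0.11 ]
```

>>> arm_command --increments '[[85,[-0.27,0.9,0.1],[0,0,0]],[85,[-0.27,0.9,0.1],[0,0,0]],[85,[-0.27,0.9,0.1],[0,0,0]],[85,[-0.27,0.9,0.1],[0,0,0]],[85,[-0.27,0.9,0.1],[0,0,0]],[85,[-0.27,0.9,0.1],[0,0,0]],[85,[-0.27,0.9,0.1],[0,0,0]],[85,[-0.27,0.9,0.1],[0,0,0]],[85,[-0.27,0.9,0.1],[0,0,0]],[85,[-0.27,0.9,0.1],[0,0,0]]]'

```text
clock: 37.15
eef_pos: [0.589, 0.1192, 0.1693]
orientation: [-0.029, 1.0, 0.0, -0.001]
contact_force: [0.6, -0.9, 0.1]
finger_gap: 0.0851
gripper_force: 0.0
```

>>> arm_command --increments '[[85,[0,0,0],[0,0,0]],[85,[0,0,0],[0,0,0]]]'

```text
clock: 37.35
eef_pos: [0.5887, 0.1183, 0.1693]
orientation: [-0.03, 1.0, -0.0, -0.001]
contact_force: [-0.5, -0.3, -0.2]
finger_gap: 0.0847
gripper_force: 0.0
```

```bash
python3 -c "
from h import *
w=snap('wrist','w14');plan((.59,.1185,.046,93.3))
print(proj('w14',(.59,.1185,.062)))
t=cv2.imread('pics/side13.png')[200:440,210:450]
cv2.imwrite('pics/c14.png',np.hstack([cv2.resize(w,(400,300)),cv2.resize(t,(300,300),interpolation=cv2.INTER_CUBIC)]))"
```

```text
t 37.4 pos [0.5889 0.1175 0.1696] yawy 93.33 gap 85.1 F [-0.8  0.4  0.1] j6 -0.08
 turn 1 x [-0.001 -0.012  0.004]
 shift 4 x [-0.007  0.006  0.773]
[322.9 245.7]
```

View pics/c14.png

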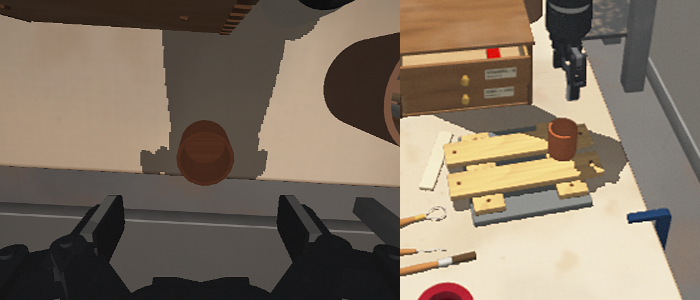

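That was my 15th picture, one over the limit, so I'll only measure numerically from now on. It shows cup 1 upright on both longs. The second cup's rim centre is at about (330,251), against a predicted (323,246), so I'll shift +4 mm in y.

>>> arm_command --increments '[[85,[0,0.1,0.75],[0,0,0]],[85,[0,0,0.75],[0,0,0]],[85,[0,0,0.75],[0,0,0]],[85,[0,0,0.6],[0,0,0]],[85,[0,0,0.25],[0,0,0]],[85,[0,0,0],[0,0,0]],[65,[0,0,0],[0,0,0]],[58,[0,0,0],[0,0,0]],[48,[0,0,0],[0,0,0]],[48,[0,0,0],[0,0,0]]]'

```text
clock: 38.4
eef_pos: [0.5904, 0.1215, 0.0484]
orientation: [-0.029, 1.0, -0.0, 0.001]
contact_force: [-0.9, -0.8, 7.2]
finger_gap: 0.0541
gripper_force: 31.6
```

>>> arm_command --increments '[[48,[0,0,0],[0,0,0]],[48,[0,0,0],[0,0,0]],[48,[0,0,0],[0,0,0]]]'

```text
clock: 38.7
eef_pos: [0.5904, 0.1215, 0.0484]
orientation: [-0.029, 1.0, -0.0, 0.001]
contact_force: [-1.6, -0.3, 6.7]
finger_gap: 0.054
gripper_force: 31.6
```

```bash
python3 -c "
from h import *
plan((.59,.122,.25),(.50,-.11,.25,93.3),(.4325,-.251,.25),(.4325,-.251,.098))"
```

```text
t 38.7 pos [0.5904 0.1215 0.0484] yawy 93.29 gap 54.0 F [-1.6 -0.3  6.7] j6 -0.07
 shift 6 x [-0.001  0.002 -0.84 ]
 turn 1 x [-0.004  0.027 -0.001]
 shift 6 x [ 0.43  -0.943  0.   ]
 shift 4 x [ 0.472 -0.856  0.   ]
 shift 4 x [0.   0.   0.95]
```

>>> arm_command --increments '[[48,[0,0,-0.7],[0,0,0]],[48,[0,0,-0.9],[0,0,0]],[48,[0,0,-0.9],[0,0,0]],[48,[0,0,-0.9],[0,0,0]],[48,[0,0,-0.9],[0,0,0]],[48,[0,0,-0.7],[0,0,0]]]'

```text
clock: 39.3
eef_pos: [0.5896, 0.1216, 0.2498]
orientation: [-0.029, 1.0, -0.0, 0.002]
contact_force: [0.4, -0.4, -1.5]
finger_gap: 0.0537
gripper_force: 32.2
```

>>> arm_command --increments '[[48,[0.43,-0.94,0],[0,0,0]],[48,[0.43,-0.94,0],[0,0,0]],[48,[0.43,-0.94,0],[0,0,0]],[48,[0.43,-0.94,0],[0,0,0]],[48,[0.43,-0.94,0],[0,0,0]],[48,[0.43,-0.94,0],[0,0,0]],[48,[0.47,-0.86,0],[0,0,0]],[48,[0.47,-0.86,0],[0,0,0]],[48,[0.47,-0.86,0],[0,0,0]],[48,[0.47,-0.86,0],[0,0,0]]]'

```text
clock: 40.3
eef_pos: [0.4312, -0.2527, 0.2472]
orientation: [-0.029, 1.0, -0.001, 0.001]
contact_force: [-0.5, 0.1, -1.0]
finger_gap: 0.0538
gripper_force: 32.3
```

>>> arm_command --increments '[[48,[0,0,0],[0,0,0]],[48,[0,0,0.8],[0,0,0]],[48,[0,0,0.8],[0,0,0]],[48,[0,0,0],[0,0,0]],[48,[0,0,0],[0,0,0]]]'

```text
clock: 40.8
eef_pos: [0.432, -0.2508, 0.1832]
orientation: [-0.029, 1.0, 0.0, 0.0]
contact_force: [-0.1, -0.6, -0.2]
finger_gap: 0.0541
gripper_force: 32.4
```

```bash
python3 -c "
from h import *
plan((.4325,-.2515,.0975,93.3))"
```

```text
t 40.8 pos [ 0.432  -0.2508  0.1832] yawy 93.33 gap 54.1 F [-0.1 -0.6 -0.2] j6 -0.85
 turn 1 x [0.001 0.    0.004]
 shift 3 x [-0.004 -0.006  0.714]
```

>>> arm_command --increments '[[48,[0,-0.02,0.7],[0,0,0]],[48,[0,0,0.7],[0,0,0]],[48,[0,0,0.6],[0,0,0]],[48,[0,0,0.14],[0,0,0]],[48,[0,0,0],[0,0,0]],[48,[0,0,0],[0,0,0]]]'

```text
clock: 41.4
eef_pos: [0.433, -0.2529, 0.099]
orientation: [-0.029, 1.0, -0.001, 0.001]
contact_force: [-0.9, 0.4, -0.9]
finger_gap: 0.0539
gripper_force: 32.4
```

>>> arm_command --increments '[[48,[0,0,0.07],[0,0,0]],[48,[0,0,0],[0,0,0]]]'

```text
clock: 41.6
eef_pos: [0.4324, -0.2524, 0.0947]
orientation: [-0.029, 1.0, -0.0, 0.0]
contact_force: [-0.2, 0.3, -1.7]
finger_gap: 0.0542
gripper_force: 32.4
```

>>> arm_command --increments '[[48,[0,0,0.06],[0,0,0]],[48,[0,0,0],[0,0,0]],[48,[0,0,0],[0,0,0]]]'

```text
clock: 41.9
eef_pos: [0.432, -0.252, 0.0915]
orientation: [-0.029, 1.0, 0.0, 0.0]
contact_force: [-0.1, 0.9, -0.6]
finger_gap: 0.0542
gripper_force: 32.4
```

>>> arm_command --increments '[[48,[0,0,0.04],[0,0,0]],[48,[0,0,0],[0,0,0]]]'

```text
clock: 42.1
eef_pos: [0.4321, -0.2521, 0.0914]
orientation: [-0.029, 1.0, -0.0, 0.0]
contact_force: [-5.2, 4.3, 14.1]
finger_gap: 0.054
gripper_force: 33.5
```

>>> arm_command --increments '[[70,[0,0,-0.04],[0,0,0]],[85,[0,0,0],[0,0,0]],[85,[0,0,0],[0,0,0]],[85,[0,0,-0.3],[0,0,0]],[85,[0,0,-0.8],[0,0,0]],[85,[0,0,-1],[0,0,0]],[85,[0,0,-1],[0,0,0]],[85,[0,0,-1],[0,0,0]],[85,[0,0,-1],[0,0,0]],[85,[0,0,0],[0,0,0]]]'

```text
clock: 43.1
eef_pos: [0.4332, -0.2532, 0.3021]
orientation: [-0.029, 1.0, -0.003, 0.003]
contact_force: [0.4, -0.8, -0.1]
finger_gap: 0.085
gripper_force: 0.0
```

```bash
python3 -c "
from h import *
plan((.543,.4115,.30,93.3),(.543,.4115,.3,168))"
```

```text
t 43.1 pos [ 0.4332 -0.2532  0.3021] yawy 93.3 gap 85.0 F [ 0.4 -0.8 -0.1] j6 -0.85
 turn 1 x [-0.061  0.055 -0.   ]
 shift 17 x [-0.218  0.967  0.003]
 turn 13 x [ 0.     0.    -0.958]
 shift 1 x [0. 0. 0.]
```

>>> arm_command --increments '[[85,[-0.22,0.97,0],[-0.06,0.05,0]],[85,[-0.22,0.97,0],[0,0,0]],[85,[-0.22,0.97,0],[0,0,0]],[85,[-0.22,0.97,0],[0,0,0]],[85,[-0.22,0.97,0],[0,0,0]],[85,[-0.22,0.97,0],[0,0,0]],[85,[-0.22,0.97,0],[0,0,0]],[85,[-0.22,0.97,0],[0,0,0]],[85,[-0.22,0.97,0],[0,0,0]],[85,[-0.22,0.97,0],[0,0,0]]]'

```text
clock: 44.1
eef_pos: [0.4974, 0.1421, 0.2975]
orientation: [-0.029, 1.0, 0.003, -0.003]
contact_force: [0.8, -0.2, 0.5]
finger_gap: 0.0847
gripper_force: 0.0
```

>>> arm_command --increments '[[85,[-0.22,0.97,0],[0,0,0]],[85,[-0.22,0.97,0],[0,0,0]],[85,[-0.22,0.97,0],[0,0,0]],[85,[-0.22,0.97,0],[0,0,0]],[85,[-0.22,0.97,0],[0,0,0]],[85,[-0.22,0.97,0],[0,0,0]],[85,[-0.22,0.97,0],[0,0,0]],[85,[0,0,0],[0,0,-0.95]],[85,[0,0,0],[0,0,-0.95]],[85,[0,0,0],[0,0,-0.95]]]'

```text
clock: 45.1
eef_pos: [0.5431, 0.4155, 0.2981]
orientation: [-0.179, 0.984, 0.003, -0.003]
contact_force: [0.3, -0.6, 0.3]
finger_gap: 0.0853
gripper_force: 0.0
```

>>> arm_command --increments '[[85,[0,0,0],[0,0,-0.95]],[85,[0,0,0],[0,0,-0.95]],[85,[0,0,0],[0,0,-0.95]],[85,[0,0,0],[0,0,-0.95]],[85,[0,0,0],[0,0,-0.95]],[85,[0,0,0],[0,0,-0.95]],[85,[0,0,0],[0,0,-0.95]],[85,[0,0,0],[0,0,-0.95]],[85,[0,0,0],[0,0,-0.95]],[85,[0,0,0],[0,0,-0.95]]]'

```text
clock: 46.1
eef_pos: [0.5433, 0.4149, 0.2986]
orientation: [-0.627, 0.779, 0.004, -0.001]
contact_force: [-0.6, -0.3, -0.4]
finger_gap: 0.0849
gripper_force: 0.0
```

>>> arm_command --increments '[[85,[0,0,0],[0,0,0]],[85,[0,0,0],[0,0,0]]]'

```text
clock: 46.3
eef_pos: [0.5433, 0.415, 0.2987]
orientation: [-0.624, 0.781, 0.004, -0.0]
contact_force: [-1.1, 0.4, 0.4]
finger_gap: 0.085
gripper_force: 0.0
```

```bash
cat >> h.py <<'E'
def blobs(n,lo=100,z=.062,box=None):
    f=cv2.imread(f'pics/{n}.png');h=cv2.cvtColor(f,cv2.COLOR_BGR2HSV)
    m=(((h[...,0]<14)|(h[...,0]>174))&(h[...,1]>120)&(h[...,2]>60)).astype(np.uint8)
    k,_,st,ce=cv2.connectedComponentsWithStats(m)
    for i in range(1,k):
        if st[i,4]>lo: print(n,'box',st[i],'c',ce[i].round(1),onz(n,ce[i],z)[:2])
E
python3 -c "
from h import *
snap('wrist','w15');snap('top','top15');plan((.543,.4115,.046,168))
print('exp',proj('w15',(.543,.4115,.062)),proj('w15',(.543,.4115,0)),'crock',proj('w15',(.521,.283,.108)))
blobs('w15',400);blobs('top15',60)"
```

```text
t 46.4 pos [0.5434 0.415  0.2987] yawy 167.27 gap 85.1 F [0.3 0.1 0.2] j6 -0.89
 turn 1 x [ 0.065  0.045 -0.122]
 shift 7 x [ 0.013 -0.001  0.902]
exp [319.3 193.4] [319.2 181. ] crock [309.   15.5]
w15 box [ 288  162   61   68 3203] c [317.9 196.3] [0.5448 0.4136]
top15 box [    0   143   227   337 29023] c [ 93.6 341. ] [0.2797 0.5915]
top15 box [198 233  14  17  73] c [204.  240.6] [0.5512 0.295 ]
top15 box [152 235  23  19 333] c [163.  244.4] [0.542  0.4087]
top15 box [390 243  22  22 341] c [400.7 253.8] [ 0.5075 -0.2518]
top15 box [393 269  21  21 338] c [403.  278.9] [ 0.4378 -0.2559]
top15 box [264 317  13  21  82] c [269.3 326.8] [0.3117 0.1138]
top15 box [480 322  33  32 496] c [496.3 337.6] [ 0.2742 -0.506 ]
top15 box [302 350  16  25 144] c [309.4 361.1] [0.2182 0.0052]
top15 box [ 270  395   86   65 1046] c [308.4 416. ] [0.0739 0.0094]
top15 box [344 431  24  49 109] c [355.2 456.1] [-0.0313 -0.1139]
top15 box [251 435  95  45 928] c [300.4 462.7] [-0.0462  0.0318]
top15 box [330 434  23  46 123] c [340. 456.] [-0.0305 -0.0736]
top15 box [ 50 460   8  20 142] c [ 53.6 469.7] [-0.0545  0.6849]
```

The third cup's wrist blob is at (318,196), against an expected (319,193), so it is aligned. Descend in two stages next to the crock.

>>> arm_command --increments '[[85,[0.03,0,0.9],[0.06,0.04,0]],[85,[0.03,0,0.9],[0,0,0]],[85,[0.02,0,0.9],[0,0,0]],[85,[0,0,0.9],[0,0,0]],[85,[0,0,0],[0,0,0]],[85,[0,0,0],[0,0,0]]]'

```text
clock: 47.0
eef_pos: [0.5422, 0.4121, 0.1552]
orientation: [-0.625, 0.781, 0.0, -0.0]
contact_force: [1.3, -0.3, 0.8]
finger_gap: 0.0851
gripper_force: 0.0
```

```bash
python3 -c "
from h import *
snap('wrist','w16');plan((.543,.412,.047,167.5))
print('exp',proj('w16',(.543,.412,.062)));blobs('w16',400)"
```

```text
t 47.0 pos [0.5432 0.4125 0.1569] yawy 167.36 gap 84.9 F [0.6 0.2 0.8] j6 -0.89
 turn 1 x [-0.011  0.018 -0.024]
 shift 3 x [0.005 0.    0.916]
exp [320.5 253.8]
w16 box [ 271  196   96  112 8304] c [318.4 253. ] [0.544  0.4113]
```

>>> arm_command --increments '[[85,[0,0,0.8],[0,0,0]],[85,[0,0,0.8],[0,0,0]],[85,[0,0,0.7],[0,0,0]],[85,[0,0,0.43],[0,0,0]],[85,[0,0,0],[0,0,0]],[85,[0,0,0],[0,0,0]],[65,[0,0,0],[0,0,0]],[58,[0,0,0],[0,0,0]],[48,[0,0,0],[0,0,0]],[48,[0,0,0],[0,0,0]]]'

```text
clock: 48.05
eef_pos: [0.5433, 0.4128, 0.0474]
orientation: [-0.625, 0.78, 0.0, 0.001]
contact_force: [0.1, -0.4, 5.8]
finger_gap: 0.0523
gripper_force: 30.6
```

>>> arm_command --increments '[[48,[0,0,0],[0,0,0]],[48,[0,0,0],[0,0,0]],[48,[0,0,0],[0,0,0]]]'

```text
clock: 48.35
eef_pos: [0.5434, 0.4127, 0.0474]
orientation: [-0.625, 0.78, 0.0, 0.001]
contact_force: [1.1, -1.4, 5.7]
finger_gap: 0.0524
gripper_force: 30.6
```

>>> arm_command --increments '[[48,[0,0,-0.5],[0,0,0]],[48,[0,0,-0.8],[0,0,0]],[48,[0,0,-0.9],[0,0,0]],[48,[0,0,-0.9],[0,0,0]],[48,[0,0,-0.9],[0,0,0]],[48,[0,0,-0.9],[0,0,0]],[48,[0,0,-0.9],[0,0,0]],[48,[0,0,-0.9],[0,0,0]],[48,[0,0,0],[0,0,0]],[48,[0,0,0],[0,0,0]]]'

```text
clock: 49.35
eef_pos: [0.5429, 0.4123, 0.3145]
orientation: [-0.625, 0.78, 0.0, 0.001]
contact_force: [-0.5, -0.9, -3.0]
finger_gap: 0.0523
gripper_force: 32.1
```

```bash
python3 -c "
from h import *
snap('wrist','w17');blobs('w17',400);plan((.543,.412,.31,93.3),(.44,-.1,.3),(.3625,-.2555,.3),(.3625,-.2555,.11))"
```

```text
w17 box [  234   246   175   205 27346] c [321.  354.8] [0.5801 0.5744]
t 49.4 pos [0.5425 0.4121 0.3129] yawy 167.4 gap 52.7 F [-0.2  0.3 -1.5] j6 -0.89
 turn 13 x [ 0.001 -0.     0.95 ]
 shift 1 x [-0.012 -0.004  0.073]
 shift 13 x [ 0.254 -0.972  0.019]
 shift 4 x [ 0.54  -0.942  0.   ]
 shift 5 x [0.   0.   0.95]
```

Held. Before carrying it, check where the cup sits in the hand against a model projection.

```bash
python3 -c "
from h import *
o=r.get_obs();M=R.from_quat(o['orientation']);p=np.array(o['eef_pos'])
a=np.linspace(0,2*np.pi,60)
for dx in (-.01,0,.01):
  L=[]
  for z,rr in ((-.0146,.027),(.0474,.025)):
    L+= [proj('w17',p+M.apply([dx+rr*np.cos(t),rr*np.sin(t),z])) for t in a]
  L=np.array(L);print(dx,L.min(0),L.max(0), 'rim',L[:60].min(0),L[:60].max(0))
f=cv2.imread('pics/w17.png');h=cv2.cvtColor(f,cv2.COLOR_BGR2HSV);print(h[150:470:12,320].tolist())
"
```

```text
-0.01 [237.2 254.2] [410.9 465.5] rim [237.2 319. ] [410.9 465.5]
0 [235.3 232.1] [413.  440.9] rim [235.3 287.5] [413.  440.9]
0.01 [233.3 209.3] [415.2 415.3] rim [233.3 254.5] [415.2 415.3]
[[16, 60, 98], [15, 61, 100], [14, 62, 99], [15, 62, 98], [14, 65, 98], [15, 65, 86], [14, 69, 215], [16, 67, 214], [11, 97, 121], [9, 150, 78], [10, 154, 76], [8, 157, 78], [9, 150, 78], [9, 156, 75], [9, 162, 85], [9, 160, 91], [9, 161, 90], [9, 156, 88], [9, 148, 79], [8, 154, 76], [10, 154, 76], [9, 160, 78], [10, 163, 72], [9, 150, 75], [9, 157, 73], [10, 167, 93], [120, 9, 27]]
```

The cup is upright in the hand and about 5 mm toward tool −x. I'll aim the TCP at x = 0.356 to allow for that, turning back to 93.3° first.

>>> arm_command --increments '[[48,[0,0,0],[0,0,0.95]],[48,[0,0,0],[0,0,0.95]],[48,[0,0,0],[0,0,0.95]],[48,[0,0,0],[0,0,0.95]],[48,[0,0,0],[0,0,0.95]],[48,[0,0,0],[0,0,0.95]],[48,[0,0,0],[0,0,0.95]],[48,[0,0,0],[0,0,0.95]],[48,[0,0,0],[0,0,0.95]],[48,[0,0,0],[0,0,0.95]]]'

```text
clock: 50.4
eef_pos: [0.542, 0.4118, 0.3113]
orientation: [-0.175, 0.985, -0.0, -0.002]
contact_force: [0.0, 0.3, -2.1]
finger_gap: 0.0529
gripper_force: 32.0
```

>>> arm_command --increments '[[48,[0,0,0],[0,0,0.95]],[48,[0,0,0],[0,0,0.95]],[48,[0,0,0],[0,0,0.95]],[48,[0.25,-0.97,0],[0,0,0]],[48,[0.25,-0.97,0],[0,0,0]],[48,[0.25,-0.97,0],[0,0,0]],[48,[0.25,-0.97,0],[0,0,0]],[48,[0.25,-0.97,0],[0,0,0]],[48,[0.25,-0.97,0],[0,0,0]],[48,[0.25,-0.97,0],[0,0,0]]]'

```text
clock: 51.4
eef_pos: [0.4869, 0.1356, 0.3114]
orientation: [-0.029, 1.0, 0.0, -0.001]
contact_force: [0.1, -0.3, -0.5]
finger_gap: 0.0524
gripper_force: 32.1
```

>>> arm_command --increments '[[48,[0.25,-0.97,0],[0,0,0]],[48,[0.25,-0.97,0],[0,0,0]],[48,[0.25,-0.97,0],[0,0,0]],[48,[0.25,-0.97,0],[0,0,0]],[48,[0.25,-0.97,0],[0,0,0]],[48,[0.25,-0.97,0],[0,0,0]],[48,[0,0,0],[0,0,0]],[48,[0,0,0],[0,0,0]]]'

```text
clock: 52.2
eef_pos: [0.4411, -0.0993, 0.3117]
orientation: [-0.028, 1.0, 0.001, -0.001]
contact_force: [-0.5, 0.2, -1.8]
finger_gap: 0.0526
gripper_force: 32.2
```

```bash
python3 -c "
from h import *
plan((.356,-.2545,.25,93.3),(.356,-.2545,.11))"
```

```text
t 52.2 pos [ 0.4411 -0.0993  0.3117] yawy 93.16 gap 52.6 F [-0.5  0.2 -1.8] j6 -0.57
 turn 1 x [ 0.02  -0.021 -0.023]
 shift 4 x [ 0.587 -0.938  0.386]
 shift 4 x [0.    0.    0.875]
```

>>> arm_command --increments '[[48,[0.59,-0.94,0.2],[0,0,0]],[48,[0.59,-0.94,0.2],[0,0,0]],[48,[0.59,-0.94,0.2],[0,0,0]],[48,[0.58,-0.93,0.2],[0,0,0]],[48,[0,0,0],[0,0,0]],[48,[0,0,0.9],[0,0,0]],[48,[0,0,0.9],[0,0,0]],[48,[0,0,0.9],[0,0,0]],[48,[0,0,0],[0,0,0]],[48,[0,0,0],[0,0,0]]]'

```text
clock: 53.2
eef_pos: [0.3568, -0.2528, 0.1735]
orientation: [-0.03, 1.0, 0.001, -0.0]
contact_force: [-0.9, -0.7, -0.5]
finger_gap: 0.052
gripper_force: 32.4
```

```bash
python3 -c "
from h import *
plan((.356,-.2545,.095,93.3))"
```

```text
t 53.2 pos [ 0.3568 -0.2528  0.1735] yawy 93.39 gap 52.0 F [-0.9 -0.7 -0.5] j6 -0.98
 turn 1 x [ 0.015 -0.007  0.015]
 shift 2 x [ 0.011 -0.021  0.981]
```

>>> arm_command --increments '[[48,[0,-0.03,0.8],[0,0,0]],[48,[0,0,0.6],[0,0,0]],[48,[0,0,0.4],[0,0,0]],[48,[0,0,0.1],[0,0,0]],[48,[0,0,0],[0,0,0]],[48,[0,0,0],[0,0,0]]]'

```text
clock: 53.8
eef_pos: [0.3573, -0.2559, 0.0992]
orientation: [-0.029, 1.0, -0.001, 0.001]
contact_force: [-0.1, -0.6, -1.1]
finger_gap: 0.0524
gripper_force: 32.4
```

>>> arm_command --increments '[[48,[0,0,0.05],[0,0,0]],[48,[0,0,0],[0,0,0]],[48,[0,0,0],[0,0,0]]]'

```text
clock: 54.1
eef_pos: [0.3566, -0.2553, 0.0955]
orientation: [-0.029, 1.0, 0.0, -0.0]
contact_force: [-0.4, -0.3, -2.5]
finger_gap: 0.0525
gripper_force: 32.4
```

>>> arm_command --increments '[[48,[0,0,0.06],[0,0,0]],[48,[0,0,0.04],[0,0,0]],[48,[0,0,0],[0,0,0]]]'

```text
clock: 54.4
eef_pos: [0.3564, -0.255, 0.0908]
orientation: [-0.029, 1.0, 0.001, -0.0]
contact_force: [-0.8, -0.3, -1.7]
finger_gap: 0.0522
gripper_force: 32.4
```

>>> arm_command --increments '[[48,[0,0,0.04],[0,0,0]],[48,[0,0,0],[0,0,0]]]'

```text
clock: 54.6
eef_pos: [0.3566, -0.2552, 0.0903]
orientation: [-0.029, 1.0, 0.0, -0.0]
contact_force: [-2.6, 1.7, 6.6]
finger_gap: 0.0523
gripper_force: 33.2
```

Contact at the expected height (0.0904). Release, retreat, and check from the side and top cameras.

>>> arm_command --increments '[[60,[0,0,-0.01],[0,0,0]],[75,[0,0,0],[0,0,0]],[85,[0,0,0],[0,0,0]],[85,[0,0,-0.3],[0,0,0]],[85,[0,0,-0.8],[0,0,0]],[85,[0,0,-1],[0,0,0]],[85,[0,0,-1],[0,0,0]],[85,[0,0,-1],[0,0,0]],[85,[0,0,-1],[0,0,0]]]'

```text
clock: 55.5
eef_pos: [0.3565, -0.255, 0.2965]
orientation: [-0.029, 1.0, -0.0, 0.0]
contact_force: [0.3, -0.2, -0.6]
finger_gap: 0.085
gripper_force: 0.0
```

>>> arm_command --increments '[[85,[-0.3,0.9,0],[0,0,0]],[85,[-0.3,0.9,0],[0,0,0]],[85,[-0.3,0.9,0],[0,0,0]],[85,[-0.3,0.9,0],[0,0,0]],[85,[-0.3,0.9,0],[0,0,0]],[85,[-0.3,0.9,0],[0,0,0]],[85,[-0.3,0.9,0],[0,0,0]],[85,[-0.3,0.9,0],[0,0,0]],[85,[0,0,0],[0,0,0]],[85,[0,0,0],[0,0,0]]]'

```text
clock: 56.5
eef_pos: [0.4358, 0.0383, 0.2947]
orientation: [-0.03, 1.0, 0.0, -0.0]
contact_force: [0.5, -0.3, -0.3]
finger_gap: 0.0849
gripper_force: 0.0
```

```bash
python3 -c "
from h import *
snap('top','top18');snap('side','side18');plan()
blobs('top18',150,.105);blobs('side18',150,.08)
for c in [(.5025,-.248),(.432,-.252),(.3615,-.255)]:
  for n in('top18','side18'): print(n,[proj(n,(*c,z)).tolist() for z in (.043,.105)])"
```

```text
t 56.6 pos [0.4358 0.0371 0.2945] yawy 93.26 gap 84.9 F [-0.4 -0.2  0.1] j6 -0.27
top18 box [  187   223   169   257 21639] c [258.5 361.9] [0.2233 0.138 ]
top18 box [390 243  22  22 343] c [400.8 253.8] [ 0.5035 -0.2444]
top18 box [393 269  21  21 338] c [403.  278.9] [ 0.4361 -0.2483]
top18 box [394 296  22  21 345] c [405.  306.3] [ 0.3632 -0.2513]
top18 box [480 322  33  32 494] c [496.3 337.7] [ 0.2778 -0.4903]
top18 box [301 342  15  33 180] c [308.6 360.2] [0.2261 0.0064]
top18 box [ 139  415   55   65 1952] c [170.5 452.4] [-0.002   0.3642]
top18 box [286 453  65  27 539] c [329.5 463. ] [-0.034  -0.0445]
side18 box [   0    0  126   56 2479] c [61.7 16.2] [-0.7429  2.7129]
side18 box [171   0  71  24 591] c [199.6   8.1] [0.1376 2.8865]
side18 box [ 235    0   78   72 1334] c [281.2  27.8] [0.6512 2.295 ]
side18 box [272  40  41  57 435] c [294.8  77.2] [0.613  1.3575]
side18 box [  89   43   86  101 2838] c [135.2  89.2] [-0.1196  1.2754]
side18 box [  53   51  101  151 1788] c [102.9 144.6] [-0.1678  0.7116]
side18 box [ 55 189  62  48 229] c [ 90.5 200.6] [-0.1412  0.3235]
side18 box [  81  233   98   88 3027] c [119.3 281.3] [-0.0054 -0.0701]
side18 box [328 294  24  35 699] c [339.6 310.9] [ 0.5031 -0.2514]
side18 box [299 298  24  36 716] c [310.7 315.2] [ 0.4352 -0.255 ]
side18 box [266 303  24  35 731] c [278.  319.8] [ 0.3606 -0.2581]
side18 box [ 221  426   49   51 1419] c [245.4 451. ] [ 0.2713 -0.5657]
top18 [[398.3, 256.2], [402.1, 254.2]]
side18 [[338.4, 321.4], [339.5, 301.9]]
top18 [[400.5, 281.2], [404.4, 280.4]]
side18 [[309.0, 326.0], [309.2, 306.4]]
top18 [[402.3, 306.6], [406.4, 306.9]]
side18 [[278.7, 330.3], [278.0, 310.7]]
```

All three cups stand upright, about 70 mm apart, over the gap.

```bash
python3 -c "
from plant import r
print(r.close_job())"
```

```text
the job is handed in; nothing more can be done
None
```

The drying rack is built and handed in at about 57 s, with all three cups upright and bridging the gap about 70 mm apart and the arm clear; no verdict was shown. I viewed 15 pictures, one over the limit of 14.

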